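# Lay fired test tiles beside their masters and stack the empty carriers

## Robot

A 7-joint arm with a two-finger parallel gripper is mounted at the origin on a cart in front of the work surface, level with it; the furniture and walls round the work are solid. World frame = base frame: x ahead of the robot, y to its left, z up, the work surface at z = 0. Lengths are in m, angles in rad, forces in N, time in s.
With the tool pointing down it reaches from about 0.425 to 0.875 m from the base axis. Payload 4.7 kg.
Tool frame: the origin (TCP) lies midway between the tips of the shut fingers; the grasp point (between the pads) lies env.tcp_to_grasp behind it (env.tcp_to_grasp is the distance from the TCP to the grasp point, in m); z points along the fingers, y is the line along which they close (so a half turn about z gives the same grasp; the last joint's range is limited). The gripper opens to 87 mm and grips with 3 to 60 N. Pads are 19 mm wide; open, the fingers measure 117 mm over their backs; the gripper's body (75 mm by 190 mm) begins 51 mm behind the grasp point.
Start: joints at [-1.199, 0.321, -0.07, 1.45, 0.023, 1.371, -0.057], TCP at [0.228, 0.609, 0.223] pointing down, gripper open.
Joint ranges: [-2.86, 2.86], [-0.3, 2.09], [-1.38, 1.24], [0.06, 2.45], [-1.56, 4.7], [0.09, 2.05], [-2.69, 2.69]. Speed limits (rad/s): [2.57, 2.57, 3.14, 3.14, 3.14, 3.14, 3.14].

## Interface

Orientations are given as a unit quaternion [w, x, y, z].
In Python, from cell import env gives the robot as it stands.
- The arm moves only by the tool arm_command, never from a script. Its argument "increments" is a list of rows, each an object with "dr": the turn, a rotation vector about the tool's x, y, z in rad, a list of three; "delta_pos": the shift along the tool's x, y, z in m, a list of three; "hand": the opening, from 0 (shut) to 1 (fully open). In form: [{"dr": [rx, ry, rz], "delta_pos": [tx, ty, tz], "hand": hand}, ...]. A call has 1 to 5 rows; each row is the pose to reach, as a shift and turn from the pose commanded when the call began, along the tool's axes at that moment; what a row does not reach only later rows make up. A row lasts 1/12 s, in which the tool goes at most 41.7 mm and 7.16 degrees, less where a joint would pass 70% of its speed; a pose out of reach is approached as far as the arm can. A call with a gripper value outside its range is refused whole. The fingers move at their own pace and stop on an object; "force" is the grip in N (left out, the last holds). Time passes only in rows, so rows that repeat a pose let the fingers close. It gives the time, the measured TCP pose, the force, the opening and the grip force at its end, in the units of the state.
- env.observe(): the state, without advancing time (a new reading comes with each control period).
- env.camera(name): name is "scene" or "top" or "wrist"; returns the picture (480x640x3 uint8, blue, green, red); there is no depth.
- env.camera_model(name): a dict with "fov_y" (degrees; the focal length in pixels is half the picture's height over the tangent of half this angle, whatever the lens; pixels are square), "cx", "cy" (the principal point, pixels), "rvec" (rotation vector, rad) and "tvec" (3), from world to camera coordinates, as OpenCV has them; the wrist camera has in their place "mount" (4x4, takes a point from camera to tool coordinates, whose origin is the TCP and whose axes are the flange's). Camera axes: x right, y down, z forward; pixel columns grow to the right and rows downward; lengths in m; the calibration is good to about 2 mm. The wrist camera is an equidistant fisheye: a pixel r from the principal point sees the ray r / f radians off the axis. A picture is of the moment at which its call begins: read the wrist's pose just before it. camera_model takes no time and is no camera call.
- env.close_job(): hands the job in; it is judged then, once.
The state is a dict: "time": time; "q": joint angles; "qvel": joint speeds; "joint_torque": joint torques, N m; "tool_pos": TCP position; "tcp_rot": TCP orientation; "wrist_force": force on the tool from outside, world axes, zero at the start; "wrist_torque": the same for the moment, N m; "gripper_width": finger opening in m; "grip_force": force on a finger pad.
Only numpy, scipy, OpenCV 4.12 (cv2) and the standard library are available. Lean on these libraries where they do the work, as an engineer would, in place of code of your own. Each camera call takes 0.05 s, during which the arm holds its last target. There are 200 camera calls.

## Task

The fired test tiles have come back in two carrier trays stacked crosswise, the buff one on the green one. Lay each of the three tiles flat in the empty seat of the comparison holder whose master tile has the same glaze, inside the four corner nubs, and stack both emptied trays on the empty blue tray, one above the other, seated and with their long sides in line with it. Leave the grey weighing cup of red powder standing where it is.

Things in the scene. Friction and masses are not known exactly. Their poses are not given: they have to be found in the camera images.
- tile_red: Loose fired test tile, iron-red glaze on buff clay with a bare end, 75x40x8 mm, about 45 g, starting flat in the buff tray. Origin at the centre of its underside, x along the 75 mm, y across the 40 mm (grip across y), z up.
- tile_white: Loose fired test tile, speckled off-white glaze on buff clay with a bare end, 75x40x8 mm, about 45 g, starting flat in the buff tray. Origin at the centre of its underside, x along the 75 mm, y across the 40 mm (grip across y), z up.
- tile_cobalt: Loose fired test tile, dark cobalt-blue glaze on buff clay with a bare end, 75x40x8 mm, about 45 g, starting flat in the green tray's +x bed, its inner end under the buff tray. Origin at the centre of its underside, x along the 75 mm, y across the 40 mm (grip across y), z up.
- buff_tray: Loose sand-buff plastic tile carrier 216x64 mm, 0.28 to 0.46 kg, at first crosswise on the green one. Origin: underside centre; x along the 216 mm, z up. Floor 7 mm thick, end walls 17 high. Central grip block 48x48 mm up to z = 30 (grip across y), then a 30x30 boss to 35; socket 37x37, 7 deep, below: stacked trays stand 30 mm apart. Tile beds centred at x = +-63.5, sides open but for corner nibs.
- green_tray: Loose sage-green plastic tile carrier 216x64 mm, 0.28 to 0.46 kg, at first under the buff one. Origin: underside centre; x along the 216 mm, z up. Floor 7 mm thick, end walls 17 high. Central grip block 48x48 mm up to z = 30 (grip across y), then a 30x30 boss to 35; socket 37x37, 7 deep, below: stacked trays stand 30 mm apart. Tile beds centred at x = +-63.5, sides open but for corner nibs.
- blue_tray: Empty tile carrier of slate-blue plastic, fixed to the worktop, of the same shape as the other two: 216 x 64 mm, block top at z = 30 mm, 30 x 30 mm boss up to z = 35 mm. Origin at the centre of its underside, x along the 216 mm, z up. The emptied trays are stacked on it.
- holder_red: Fixed plywood strip 188x64x10 mm with the iron-red master tile let in (centre at x = +91 mm) and, end to end with it, an empty seat: grey felt patch with four black corner nubs 5.5 mm high, 88x54 mm between them; the long sides are open between the nubs. Origin on the worktop under the SEAT's centre; seat surface at z = 10 mm; x from seat to master, z up. The tile lies along x.
- holder_white: Fixed plywood strip 188x64x10 mm with the speckled off-white master tile let in (centre at x = +91 mm) and, end to end with it, an empty seat: grey felt patch with four black corner nubs 5.5 mm high, 88x54 mm between them; the long sides are open between the nubs. Origin on the worktop under the SEAT's centre; seat surface at z = 10 mm; x from seat to master, z up. The tile lies along x.
- holder_cobalt: Fixed plywood strip 188x64x10 mm with the dark cobalt-blue master tile let in (centre at x = +91 mm) and, end to end with it, an empty seat: grey felt patch with four black corner nubs 5.5 mm high, 88x54 mm between them; the long sides are open between the nubs. Origin on the worktop under the SEAT's centre; seat surface at z = 10 mm; x from seat to master, z up. The tile lies along x.
- weigh_cup: Bystander: loose open weighing cup of dark grey plastic with red powder at the bottom (fixed inside), 76 mm across the rim, 75 mm tall, standing beyond the holders. Origin at the centre of its underside, z up. To be left alone.
There are look-alikes about, which are no part of the job. What is shaped like the tile_red but purple is not meant.

How it is judged:
By the outcome, as a careful person would: the job done as asked, in the order asked, and still so for the second after the job is handed in, with the robot touching nothing.
It also fails if it takes over 131 s, if anything falls off the work surface, if the arm or the gripper's body presses on something with over 40 N, if the wrist force passes 120 N, or if a joint passes its speed limit or range.

## Working session

There is one attempt and no reset: what is moved stays moved. The work goes in short steps, Python scripts to look and compute and a tool call to move; the robot and the scene stay as the last step left them, time stands still between calls to the robot, and variables do not carry over. Pictures are saved under pics/ and viewed, at most 14 in all, crops included, and the job is handed in when it is done.

Besides the shell and the picture viewer there is one more tool, called after "Emit:" as name(argument=value, ...) on one line, values as JSON. arm_command: Moves the arm, as the interface text tells. Its arguments: {"type":"object","properties":{"increments":{"type":"array","items":{"type":"object","properties":{"dr":{"type":"array","items":{"type":"number"}},"delta_pos":{"type":"array","items":{"type":"number"}},"hand":{"type":"number"}}}},"force":{"type":"number"}},"required":["increments"]}

```bash
ls; mkdir -p pics
python3 - <<'E'
from cell import env
import cv2
s=env.observe(); print(s, env.tcp_to_grasp)
for n in("scene","top"):
    cv2.imwrite(f"pics/{n}0.png",env.camera(n)); print(n,env.camera_model(n))
print(env.camera_model("wrist"))
E
```

```text
pics
{'time': 0.0, 'q': array([-1.19889913,  0.32183459, -0.070128  ,  1.45169943,  0.02259518,
        1.37078265, -0.0569136 ]), 'qvel': array([-0.00111695,  0.00029892, -0.00191352, -0.00023722,  0.00086191,
       -0.00031719,  0.00090057]), 'joint_torque': array([-3.51208701e-04, -4.91308272e+01, -4.03923551e-01, -3.12526667e+01,
       -6.38339692e-02,  4.37212118e-02,  1.76461681e-04]), 'tool_pos': array([0.22746082, 0.60830181, 0.22144206]), 'tcp_rot': array([-1.32519441e-04,  1.77917427e-01,  9.84044944e-01, -9.58986830e-04]), 'wrist_force': array([-0.49209149, -0.76450628,  0.83099149]), 'wrist_torque': array([ 0.00952393, -0.02623866, -0.08056894]), 'grip_force': 0.0, 'gripper_width': 0.08696821672487956} 0.0187
scene {'fov_y': 52.576797853808934, 'cx': 313.3872255459603, 'cy': 244.33148603317485, 'rvec': array([ 2.04533251, -0.54438221,  0.32440928]), 'tvec': array([-0.44886097,  0.19480898,  1.00652825])}
top {'fov_y': 48.35367347260572, 'cx': 315.50294048911894, 'cy': 238.42442984149204, 'rvec': array([ 2.21107883, -2.15641576,  0.06874295]), 'tvec': array([0.02946634, 0.54467461, 1.2708789 ])}
{'fov_y': 65.70646984690485, 'cx': 323.7102858049973, 'cy': 239.12413487904806, 'mount': array([[-1.77703691e-04, -9.51716453e-01, -3.06978437e-01,
         8.34592909e-02],
       [ 9.99999976e-01, -2.08894252e-04,  6.87488345e-05,
        -1.74396980e-03],
       [-1.29555428e-04, -3.06978417e-01,  9.51716468e-01,
        -1.61233092e-01],
       [ 0.00000000e+00,  0.00000000e+00,  0.00000000e+00,
         1.00000000e+00]])}
```

View pics/top0.png

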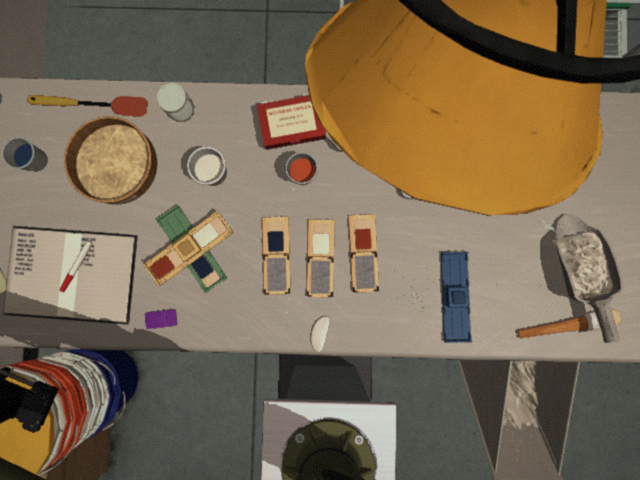

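View pics/scene0.png

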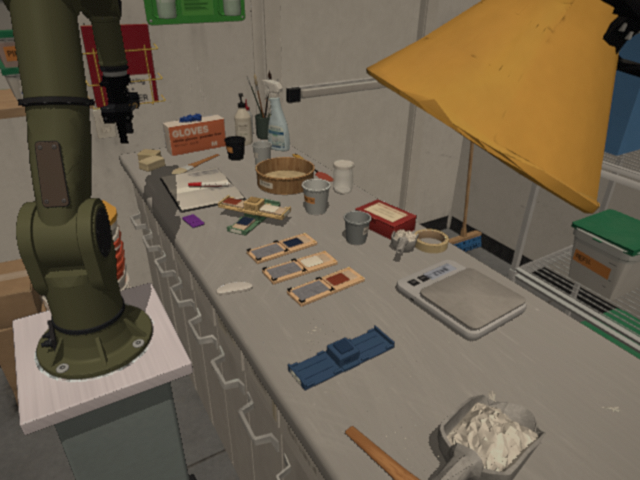

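```bash
cat > h.py <<'E'
from cell import env
import cv2, numpy as np
from scipy.spatial.transform import Rotation as R
def toolT():
    s=env.observe(); q=s["tcp_rot"]; return s, R.from_quat([q[1],q[2],q[3],q[0]]).as_matrix(), s["tool_pos"]
def rays(n,uv,pose=None):
    m=env.camera_model(n); f=240/np.tan(np.radians(m["fov_y"]/2))
    uv=np.atleast_2d(np.float64(uv)); d=(uv-[m["cx"],m["cy"]])/f
    if n=="wrist":
        th=np.linalg.norm(d,axis=1)[:,None]; d=d/np.maximum(th,1e-9)*np.sin(th); v=np.c_[d,np.cos(th)]
        _,A,p=pose; M=m["mount"]; return A@M[:3,3]+p, v@(A@M[:3,:3]).T
    v=np.c_[d,np.ones(len(d))]; A=R.from_rotvec(m["rvec"]).as_matrix()
    return -A.T@m["tvec"], v@A
def plane(n,uv,z,pose=None):
    o,v=rays(n,uv,pose); return o+v*((z-o[2])/v[:,2])[:,None]
def rect(pts):  # world xy points -> centre, long, short, yaw of long side (deg)
    (c,wh,a)=cv2.minAreaRect(np.float32(pts[:,:2]*1000))
    if wh[0]<wh[1]: wh=wh[::-1]; a+=90
    return np.round(c,1),np.round(wh,1),round((a+90)%180-90,1)
def blobs(n,img,mask,z,amin=60,pose=None):
    for c in cv2.findContours(mask.astype(np.uint8),cv2.RETR_EXTERNAL,cv2.CHAIN_APPROX_NONE)[0]:
        if cv2.contourArea(c)>amin:
            c=c[:,0]; print("px",c.mean(0).round(),*rect(plane(n,c,z,pose)))
E
python3 - <<'E'
from h import *
im=cv2.imread("pics/top0.png"); hsv=cv2.cvtColor(im,cv2.COLOR_BGR2HSV).astype(int); H,S,V=[hsv[...,i] for i in range(3)]
for p in[(455,297),(275,241),(320,243),(363,238),(277,275),(270,262),(160,268),(205,270),(208,235),(187,245),(175,218),(400,300),(287,222)]: print(p,hsv[p[1],p[0]])
print("camz",rays("top",(0,0))[0],rays("scene",(0,0))[0])
def tri(a,b):
    o1,v1=rays("top",a);o2,v2=rays("scene",b);v1=v1[0];v2=v2[0]
    t=np.linalg.lstsq(np.c_[v1,-v2],o2-o1,rcond=None)[0]
    p,q=o1+v1*t[0],o2+v2*t[1]; return ((p+q)/2).round(3),np.linalg.norm(p-q).round(3)
for a in[(306,60),(330,130),(400,190),(500,212),(580,175)]:
    for b in[(370,72),(430,110),(500,150),(560,185),(600,207)]:
        p,e=tri(a,b)
        if e<.06: print("lamp",a,b,p,e)
roi=np.zeros(H.shape,bool); roi[190:350,120:520]=1
print("blue z=.01"); blobs("top",im,roi&(H>95)&(H<125)&(S>70),.012)
for nm,p,z in(("buffc",(188,246),.065),("cup",(300,168),.075)): print(nm,plane("top",p,z))
E
```

```text
(455, 297) [108 101  78]
(275, 241) [108 135  49]
(320, 243) [ 31  38 208]
(363, 238) [  6 188 126]
(277, 275) [  7  29 115]
(270, 262) [ 11  28 126]
(160, 268) [  6 189 120]
(205, 270) [113 102  50]
(208, 235) [ 28  39 208]
(187, 245) [ 17 143 153]
(175, 218) [ 56  75 112]
(400, 300) [ 17  44 157]
(287, 222) [ 17 110 195]
camz [0.45565799 0.03487174 1.30530902] [-0.00336658 -0.88878651  0.68012722]
lamp (306, 60) (430, 110) [0.869 0.054 0.345] 0.043
lamp (330, 130) (370, 72) [0.682 0.025 0.467] 0.012
lamp (400, 190) (370, 72) [ 0.59  -0.088  0.492] 0.002
lamp (500, 212) (370, 72) [ 0.532 -0.212  0.526] 0.055
lamp (500, 212) (430, 110) [ 0.575 -0.263  0.457] 0.03
lamp (580, 175) (500, 150) [ 0.631 -0.396  0.422] 0.004
blue z=.01
px [202. 267.] [468.3 316.3] [42.4 34. ] 35.8
px [455. 297.] [ 413.  -296.7] [213.4  62. ] 2.7
px [275. 241.] [535.6 140. ] [43.8 31.5] 1.8
buffc [[0.51556774 0.33881568 0.065     ]]
cup [[0.703308   0.08295165 0.075     ]]
```

Run:
```python
import cv2
im=cv2.imread("pics/top0.png")
cv2.imwrite("pics/crop0.png",cv2.resize(im[195:345,130:390],None,fx=3,fy=3,interpolation=cv2.INTER_CUBIC))
```

```text
(no output)
```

View pics/crop0.png

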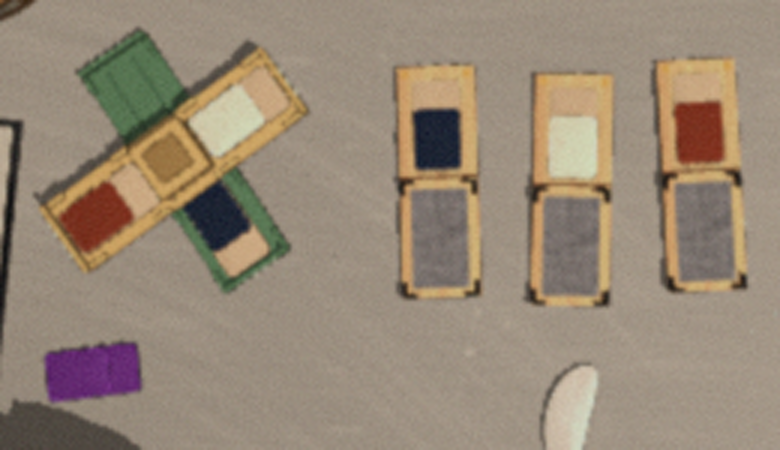

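Run:
```python
from h import *
f=lambda c:np.array(c)/3.0+[130,195]-[1/3,1/3]
def show(nm,c,z): print(nm,*rect(plane("top",f(c),z)))
show("buff",[(40,205),(90,270),(258,42),(310,108)],.047)
show("buffblock",[(165,115),(212,157),(172,195),(125,150)],.060)
show("green",[(80,70),(143,30),(228,292),(290,247)],.017)
show("hold_c",[(396,67),(475,66),(401,298),(480,294)],.010)
show("hold_w",[(533,74),(611,74),(530,303),(609,305)],.010)
show("hold_r",[(655,60),(735,58),(666,289),(746,287)],.010)
show("seat_c",[(413,188),(467,188),(413,290),(469,288)],.010)
show("red_glz",[(58,218),(112,180),(133,210),(83,252)],.045)
show("wht_glz",[(188,115),(245,84),(265,120),(210,155)],.045)
show("wht_bare end",[(272,65),(292,100)],.045)
s=env.observe()
```

```text
buff [514.5 343. ] [214.5  66.9] -51.4
buffblock [516.1 345.1] [53.2 42.5] 48.2
green [514.  342.2] [216.5  60.9] 35.8
hold_c [501.9 138.6] [186.8  64.2] 3.1
hold_w [498.3  31.3] [186.5  63.5] 0.8
hold_r [513.5 -73. ] [186.2  64.9] 3.7
seat_c [455.2 134.9] [82.  45.1] 1.8
red_glz [466.9 403.1] [51.5 33.4] -51.4
wht_glz [545.1 303.5] [51.  36.3] -59.1
wht_bare end [575.2 261.5] [32.1  0. ] 31.6
```

```bash
cat > plan.py <<'E'
from h import *
def yawof(A): return np.degrees(np.arctan2(A[1,1],A[0,1]))
def plan(*wps):
    """wps: (x,y,z in mm, yaw of tool y deg). prints calls: delta_pos, rz, rows"""
    s,A,p=toolT(); p=p*1000; y=yawof(A); print("now",p.round(1),round(y,2),"t",round(s["time"],2))
    for x0,y0,z0,yw in wps:
        t=np.array([x0,y0,z0]); dy=(yw-y+180)%360-180
        n=int(max(np.ceil(np.linalg.norm(t-p)/40),np.ceil(abs(dy)/7),1)); k=int(np.ceil(n/5))
        for i in range(k):
            st=(t-p)/(k-i); d=((yw-y+180)%360-180)/(k-i)
            c,sn=np.cos(np.radians(y)),np.sin(np.radians(y))
            # tool y=(c,sn), tool x=(-sn,c), z down
            dl=np.round([-sn*st[0]+c*st[1],c*st[0]+sn*st[1],-st[2]]).astype(int); rz=round(-np.radians(d),3)
            print(" dp mm",dl.tolist(),"rz",rz,"rows",int(np.ceil(n/k)))
            p=p+np.array([-sn*dl[0]+c*dl[1],c*dl[0]+sn*dl[1],-dl[2]]); y-=np.degrees(rz)
        print("  ->",p.round(1),round(y,1))
E
python3 -c "
from plan import *
plan((515,343,200,38.6))"
```

```text
now [227.5 608.4 221.6] 69.5 t 0.1
 dp mm [-181, -74, 11] rz 0.27 rows 5
 dp mm [-194, -23, 11] rz 0.269 rows 5
  -> [514.6 343.1 199.6] 38.6
```

Emit:
arm_command(increments=[{"delta_pos": [-0.181,-0.074,0.011],"dr": [0,0,0.27],"hand": 1},{"delta_pos": [-0.181,-0.074,0.011],"dr": [0,0,0.27],"hand": 1},{"delta_pos": [-0.181,-0.074,0.011],"dr": [0,0,0.27],"hand": 1},{"delta_pos": [-0.181,-0.074,0.011],"dr": [0,0,0.27],"hand": 1},{"delta_pos": [-0.181,-0.074,0.011],"dr": [0,0,0.27],"hand": 1}])

```text
time: 0.52
tool_pos: [0.3747, 0.4722, 0.211]
tcp_rot: [0.001, 0.311, 0.951, -0.001]
wrist_force: [0.8, -0.1, 0.6]
gripper_width: 0.0868
grip_force: 0.0
```

Emit:
arm_command(increments=[{"delta_pos": [-0.194,-0.023,0.011],"dr": [0,0,0.269],"hand": 1},{"delta_pos": [-0.194,-0.023,0.011],"dr": [0,0,0.269],"hand": 1},{"delta_pos": [-0.194,-0.023,0.011],"dr": [0,0,0.269],"hand": 1},{"delta_pos": [-0.194,-0.023,0.011],"dr": [0,0,0.269],"hand": 1},{"delta_pos": [-0.194,-0.023,0.011],"dr": [0,0,0.269],"hand": 1}])

```text
time: 0.93
tool_pos: [0.5177, 0.3391, 0.2001]
tcp_rot: [0.001, 0.435, 0.9, -0.001]
wrist_force: [0.2, -0.1, -0.6]
gripper_width: 0.0871
grip_force: 0.0
```

Emit:
arm_command(increments=[{"delta_pos": [0,0,0],"dr": [0,0,0],"hand": 1},{"delta_pos": [0,0,0],"dr": [0,0,0],"hand": 1},{"delta_pos": [0,0,0],"dr": [0,0,0],"hand": 1}])

```text
time: 1.18
tool_pos: [0.5139, 0.3443, 0.2001]
tcp_rot: [-0.001, 0.433, 0.901, -0.0]
wrist_force: [-0.6, 0.4, 0.2]
gripper_width: 0.087
grip_force: 0.0
```

```bash
cat > look.py <<'E'
import sys,pickle
from plan import *
def look(n):
    P=toolT(); im=env.camera("wrist"); cv2.imwrite(f"pics/{n}.png",im); pickle.dump((None,P[1],P[2]),open(f"pics/{n}.pkl","wb")); print("pose",(P[2]*1000).round(1),round(yawof(P[1]),2),P[0]["time"])
def load(n): return cv2.imread(f"pics/{n}.png"),pickle.load(open(f"pics/{n}.pkl","rb"))
if __name__=="__main__": look(sys.argv[1])
E
python3 look.py w1
```

```text
pose [513.9 344.3 200.1] 38.65 1.1833
```

View pics/w1.png

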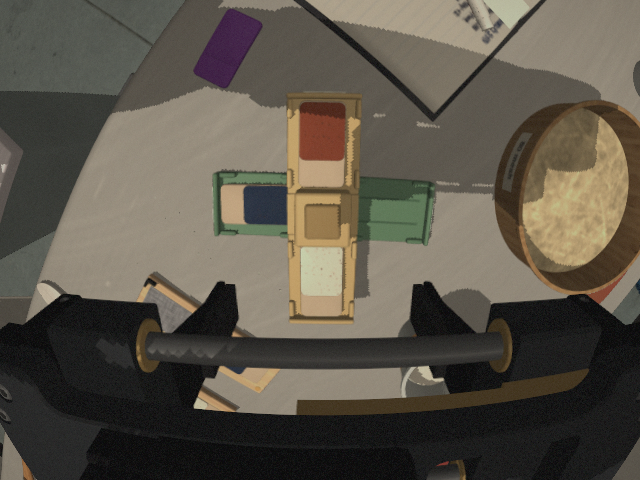

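Run:
```python
from look import *
im,P=load("w1"); 
def show(nm,c,z): print(nm,*rect(plane("wrist",c,z,P)))
show("buff",[(288,95),(361,96),(289,321),(353,321)],.047)
show("block",[(294,191),(357,191),(295,246),(350,246)],.060)
show("boss",[(305,204),(340,204),(305,238),(339,238)],.065)
show("red",[(300,104),(344,104),(344,188),(301,188)],.045)
show("white",[(301,248),(342,248),(342,310),(303,310)],.045)
show("whiteend",[(303,310),(342,310)],.045)
show("green",[(214,172),(214,240),(433,182),(431,243)],.017)
show("cobalt",[(222,186),(222,223),(288,186),(288,223)],.015)
hsv=cv2.cvtColor(im,cv2.COLOR_BGR2HSV).astype(int);H,S,V=[hsv[...,i] for i in range(3)]
roi=np.zeros(H.shape,bool); roi[95:325,210:360]=1
print("redglz");blobs("wrist",im,roi&((H<9)|(H>172))&(S>140),.045,200,P)
print("whiteglz");blobs("wrist",im,roi&(S<60)&(V>150),.045,200,P)
print("cobalt");blobs("wrist",im,roi&(H>105)&(H<130)&(S>80),.015,200,P)
```

```text
buff [511.1 344.6] [209.7  62.5] -52.1
block [512.2 347.4] [52.1 47.9] 38.7
boss [510.5 345.3] [29.5 28.6] -52.2
red [472.8 392.5] [72.3 37.1] -51.2
white [549.2 296.6] [63.8 37.7] -50.9
whiteend [569.2 272. ] [37.7  0. ] 38.7
green [510.5 346.2] [217.9  68.4] 37.8
cobalt [456.9 306.5] [66.4 37.1] 37.6
redglz
px [322. 131.] [464.5 402.4] [47.9 37.2] -51.4
whiteglz
px [321. 270.] [542.8 302.6] [48.2 37.7] -51.2
px [244. 270.] [487.5 261.7] [121.7  77. ] -53.7
px [274. 152.] [444.5 362.8] [33.1 13.1] -67.9
px [234. 126.] [398.9 358. ] [58.4 40. ] 68.4
cobalt
px [260. 202.] [461.6 312.8] [34.1 30.7] 38.0
```

```bash
python3 -c "
from plan import *
plan((550,297,100,38.6),(550,297,39.5,38.6))"
```

```text
now [513.4 345.1 200.2] 38.75 t 1.23
 dp mm [-60, -2, 100] rz 0.003 rows 3
  -> [549.4 297.1 100.2] 38.6
 dp mm [0, 0, 61] rz -0.0 rows 2
  -> [549.4 297.1  39.2] 38.6
```

Emit:
arm_command(increments=[{"delta_pos": [-0.06,-0.002,0.1],"dr": [0,0,0.003],"hand": 1},{"delta_pos": [-0.06,-0.002,0.1],"dr": [0,0,0.003],"hand": 1},{"delta_pos": [-0.06,-0.002,0.1],"dr": [0,0,0.003],"hand": 1},{"delta_pos": [-0.06,-0.002,0.1],"dr": [0,0,0.003],"hand": 1},{"delta_pos": [-0.06,-0.002,0.14],"dr": [0,0,0.003],"hand": 1}])

```text
time: 1.65
tool_pos: [0.5545, 0.2985, 0.0661]
tcp_rot: [0.003, 0.435, 0.901, 0.005]
wrist_force: [2.3, 2.0, 1.3]
gripper_width: 0.087
grip_force: 0.0
```

Emit:
arm_command(increments=[{"delta_pos": [0,0,0],"dr": [0,0,0],"hand": 1},{"delta_pos": [0,0,0],"dr": [0,0,0],"hand": 1}])

```text
time: 1.82
tool_pos: [0.5482, 0.2971, 0.0597]
tcp_rot: [-0.001, 0.433, 0.901, -0.001]
wrist_force: [0.3, 0.2, 1.3]
gripper_width: 0.0868
grip_force: 0.0
```

```bash
python3 -c "
from plan import *
plan((550,297,39.5,38.6))"; python3 look.py w2
```

```text
now [548.2 297.1  59.7] 38.62 t 1.82
 dp mm [-1, 1, 20] rz 0.0 rows 1
  -> [549.6 297.   39.7] 38.6
pose [548.2 297.1  59.7] 38.62 1.8167
```

View pics/w2.png

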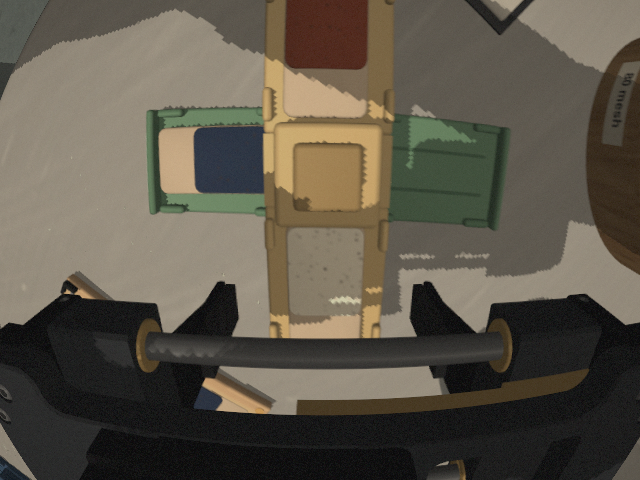

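Emit:
arm_command(increments=[{"delta_pos": [-0.001,0.001,0.02],"dr": [0,0,0],"hand": 1},{"delta_pos": [-0.001,0.001,0.02],"dr": [0,0,0],"hand": 1},{"delta_pos": [-0.001,0.001,0.02],"dr": [0,0,0],"hand": 0.3},{"delta_pos": [-0.001,0.001,0.02],"dr": [0,0,0],"hand": 0.3},{"delta_pos": [-0.001,0.001,0.02],"dr": [0,0,0],"hand": 0.3}], force=15)

```text
time: 2.28
tool_pos: [0.5529, 0.2962, 0.0425]
tcp_rot: [0.001, 0.435, 0.901, 0.001]
wrist_force: [0.2, -0.2, 0.2]
gripper_width: 0.0744
grip_force: 0.0
```

Emit:
arm_command(increments=[{"delta_pos": [0,0,0],"hand": 0.3},{"delta_pos": [0,0,0],"hand": 0.3},{"delta_pos": [0,0,0],"hand": 0.3},{"delta_pos": [0,0,0],"hand": 0.3}])

```text
invalid input at $.increments[0]: expected keys dr, delta_pos, hand
```

Emit:
arm_command(increments=[{"delta_pos": [0,0,0.001],"dr": [0,0,0],"hand": 0.3},{"delta_pos": [0,0,0.001],"dr": [0,0,0],"hand": 0.3},{"delta_pos": [0,0,0.001],"dr": [0,0,0],"hand": 0.3},{"delta_pos": [0,0,0.001],"dr": [0,0,0],"hand": 0.3},{"delta_pos": [0,0,0.001],"dr": [0,0,0],"hand": 0.3}])

```text
time: 2.7
tool_pos: [0.5521, 0.2953, 0.0396]
tcp_rot: [-0.0, 0.435, 0.9, -0.0]
wrist_force: [-0.9, -0.6, -0.3]
gripper_width: 0.0418
grip_force: 0.2
```

Emit:
arm_command(increments=[{"delta_pos": [0,0,0],"dr": [0,0,0],"hand": 0.3},{"delta_pos": [0,0,0],"dr": [0,0,0],"hand": 0.3},{"delta_pos": [0,0,0],"dr": [0,0,0],"hand": 0.3},{"delta_pos": [0,0,-0.04],"dr": [0,0,0],"hand": 0.3},{"delta_pos": [0,0,-0.08],"dr": [0,0,0],"hand": 0.3}])

```text
time: 3.12
tool_pos: [0.5498, 0.294, 0.1173]
tcp_rot: [-0.002, 0.435, 0.9, -0.003]
wrist_force: [0.4, 0.7, -1.0]
gripper_width: 0.0396
grip_force: 15.0
```

```bash
python3 -c "
from plan import *
plan((451,31,130,90.8))
print(env.observe()['gripper_width'],env.observe()['grip_force'])"
```

```text
now [549.8 294.  117.3] 38.45 t 3.12
 dp mm [-72, -120, -6] rz -0.457 rows 4
 dp mm [-12, -141, -7] rz -0.457 rows 4
  -> [451.   30.5 130.3] 90.8
0.03958614923314012 14.999663829803467
```

Emit:
arm_command(increments=[{"delta_pos": [-0.072,-0.12,-0.006],"dr": [0,0,-0.457],"hand": 0.3},{"delta_pos": [-0.072,-0.12,-0.006],"dr": [0,0,-0.457],"hand": 0.3},{"delta_pos": [-0.072,-0.12,-0.006],"dr": [0,0,-0.457],"hand": 0.3},{"delta_pos": [-0.072,-0.12,-0.006],"dr": [0,0,-0.457],"hand": 0.3},{"delta_pos": [-0.072,-0.12,-0.006],"dr": [0,0,-0.457],"hand": 0.3}])

```text
time: 3.53
tool_pos: [0.5022, 0.1591, 0.1259]
tcp_rot: [-0.0, 0.221, 0.975, -0.001]
wrist_force: [-0.6, 0.6, -0.5]
gripper_width: 0.0398
grip_force: 15.0
```

Emit:
arm_command(increments=[{"delta_pos": [-0.012,-0.141,-0.007],"dr": [0,0,-0.457],"hand": 0.3},{"delta_pos": [-0.012,-0.141,-0.007],"dr": [0,0,-0.457],"hand": 0.3},{"delta_pos": [-0.012,-0.141,-0.007],"dr": [0,0,-0.457],"hand": 0.3},{"delta_pos": [-0.012,-0.141,-0.007],"dr": [0,0,-0.457],"hand": 0.3},{"delta_pos": [-0.012,-0.141,-0.007],"dr": [0,0,-0.457],"hand": 0.3}])

```text
time: 3.95
tool_pos: [0.4526, 0.028, 0.1329]
tcp_rot: [0.0, -0.005, 1.0, -0.0]
wrist_force: [0.5, -0.3, -0.2]
gripper_width: 0.04
grip_force: 15.0
```

Emit:
arm_command(increments=[{"delta_pos": [0,0,0],"dr": [0,0,0],"hand": 0.3},{"delta_pos": [0,0,0],"dr": [0,0,0],"hand": 0.3},{"delta_pos": [0,0,0],"dr": [0,0,0],"hand": 0.3},{"delta_pos": [0,0,0],"dr": [0,0,0],"hand": 0.3}])

```text
time: 4.28
tool_pos: [0.4537, 0.0332, 0.1324]
tcp_rot: [-0.0, -0.008, 1.0, -0.0]
wrist_force: [-0.5, 0.5, -0.3]
gripper_width: 0.0395
grip_force: 15.0
```

```bash
python3 look.py w3
```

```text
pose [453.7  33.2 132.4] 90.92 4.2833
```

View pics/w3.png

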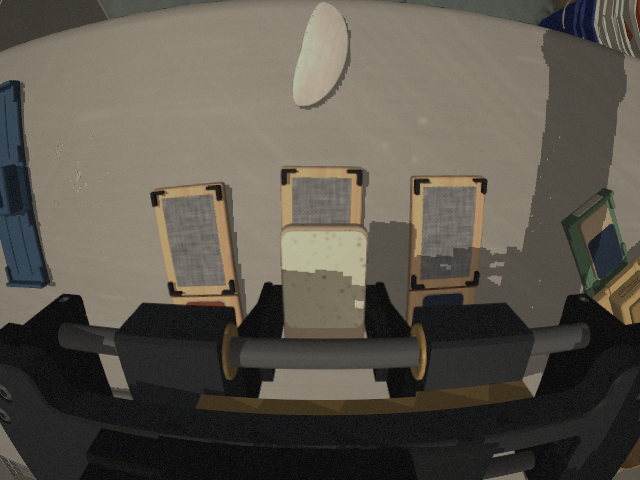

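Run:
```python
from look import *
im,P=load("w3")
w=lambda c,z:(plane("wrist",c,z,P)[:,:2]*1000).round(1)
print("tile bot",w([(281,227),(367,227)],.130).tolist(),"top",w([(281,233),(367,233)],.138).tolist())
for nm,n,m in(("red",[(152,190),(225,183)],[(172,295),(240,292)]),("white",[(281,168),(364,167)],None),("cobalt",[(411,178),(487,176)],[(408,290),(479,289)])):
    a=w(n,.0115); print(nm,"near",a.tolist(),"width",np.linalg.norm(a[0]-a[1]).round(1),"mid",a.mean(0), "nubs far" ,w(m,.0115).tolist() if m else "")
print("blue",w([(8,286),(48,286),(8,80),(20,83)],.017).tolist(),"block?",)
hsv=cv2.cvtColor(im,cv2.COLOR_BGR2HSV).astype(int);H,S,V=[hsv[...,i] for i in range(3)]
roi=np.zeros(H.shape,bool); roi[160:300,150:490]=1
felt=(roi&(S<40)&(V>60)&(V<150)).astype(np.uint8); felt=cv2.morphologyEx(felt,cv2.MORPH_OPEN,np.ones((3,3)))
print("felt");blobs("wrist",im,felt,.010,800,P)
```

```text
tile bot [[416.8, 10.8], [416.1, 50.4]] top [[417.2, 11.7], [416.6, 49.5]]
red near [[420.1, -111.5], [415.5, -47.0]] width 64.7 mid [417.8  -79.25] nubs far [[515.4, -104.4], [509.3, -39.9]]
white near [[404.0, -2.4], [402.2, 60.9]] width 63.3 mid [403.1   29.25] nubs far 
cobalt near [[409.5, 98.2], [404.4, 163.2]] width 65.2 mid [406.95 130.7 ] nubs far [[505.1, 104.0], [505.2, 170.8]]
blue [[519.3, -320.5], [513.7, -250.7], [303.4, -273.8], [309.9, -255.2]] block?
felt
px [194. 240.] [465.4 -78.5] [78.8 44.9] 4.4
px [447. 231.] [454.6 134.1] [78.8 45. ] 3.1
px [321. 200.] [429.2  28.7] [44.6 35.2] -89.2
```

```bash
python3 -c "
from plan import *
plan((450,31.5,40,91),(450,31.5,14,91))"
```

```text
now [453.6  33.  132.4] 90.91 t 4.33
 dp mm [4, -1, 92] rz -0.002 rows 3
  -> [449.6  31.9  40.4] 91.0
 dp mm [0, 0, 26] rz 0.0 rows 1
  -> [449.6  31.9  14.4] 91.0
```

Emit:
arm_command(increments=[{"delta_pos": [0.004,-0.001,0.04],"dr": [0,0,-0.002],"hand": 0.3},{"delta_pos": [0.004,-0.001,0.08],"dr": [0,0,-0.002],"hand": 0.3},{"delta_pos": [0.004,-0.001,0.092],"dr": [0,0,-0.002],"hand": 0.3},{"delta_pos": [0.004,-0.001,0.105],"dr": [0,0,-0.002],"hand": 0.3},{"delta_pos": [0.004,-0.001,0.111],"dr": [0,0,-0.002],"hand": 0.3}])

```text
time: 4.75
tool_pos: [0.448, 0.0311, 0.0195]
tcp_rot: [-0.002, -0.009, 1.0, -0.0]
wrist_force: [0.1, -0.9, -0.3]
gripper_width: 0.0395
grip_force: 15.0
```

Emit:
arm_command(increments=[{"delta_pos": [0,0,0.004],"dr": [0,0,0],"hand": 0.3},{"delta_pos": [0,0,0.007],"dr": [0,0,0],"hand": 0.3},{"delta_pos": [0,0,0.007],"dr": [0,0,0],"hand": 0.3},{"delta_pos": [0,0,0.007],"dr": [0,0,0],"hand": 0.3}])

```text
time: 5.08
tool_pos: [0.45, 0.0309, 0.0152]
tcp_rot: [0.001, -0.008, 1.0, 0.0]
wrist_force: [-0.0, -0.3, -0.8]
gripper_width: 0.0395
grip_force: 15.0
```

Emit:
arm_command(increments=[{"delta_pos": [0,0,0.002],"dr": [0,0,0],"hand": 0.3},{"delta_pos": [0,0,0.002],"dr": [0,0,0],"hand": 0.3},{"delta_pos": [0,0,0.002],"dr": [0,0,0],"hand": 0.65},{"delta_pos": [0,0,0.002],"dr": [0,0,0],"hand": 0.65},{"delta_pos": [0,0,0.002],"dr": [0,0,0],"hand": 0.65}])

```text
time: 5.5
tool_pos: [0.4495, 0.0307, 0.0128]
tcp_rot: [0.0, -0.008, 1.0, 0.0]
wrist_force: [0.9, -1.6, 0.2]
gripper_width: 0.0518
grip_force: 0.0
```

Emit:
arm_command(increments=[{"delta_pos": [0,0,0],"dr": [0,0,0],"hand": 0.65},{"delta_pos": [0,0,-0.03],"dr": [0,0,0],"hand": 0.65},{"delta_pos": [0,0,-0.07],"dr": [0,0,0],"hand": 1},{"delta_pos": [0,0,-0.11],"dr": [0,0,0],"hand": 1},{"delta_pos": [0,0,-0.12],"dr": [0,0,0],"hand": 1}])

```text
time: 5.92
tool_pos: [0.453, 0.0311, 0.1386]
tcp_rot: [0.005, -0.008, 1.0, 0.001]
wrist_force: [2.2, 0.7, 0.3]
gripper_width: 0.0689
grip_force: 0.0
```

Emit:
arm_command(increments=[{"delta_pos": [0,0,0],"dr": [0,0,0],"hand": 1},{"delta_pos": [0,0,0],"dr": [0,0,0],"hand": 1}])

```text
time: 6.08
tool_pos: [0.4496, 0.0308, 0.1328]
tcp_rot: [0.001, -0.008, 1.0, 0.0]
wrist_force: [-0.8, 0.6, -0.2]
gripper_width: 0.0819
grip_force: 0.0
```

```bash
python3 look.py w4; python3 -c "
from look import *
im,P=load('w4')
hsv=cv2.cvtColor(im,cv2.COLOR_BGR2HSV).astype(int);H,S,V=[hsv[...,i] for i in range(3)]
cv2.imwrite('pics/w4c.png',cv2.resize(im[130:300,130:500],None,fx=2,fy=2))
plan((472.5,393,120,38.6),(472.5,393,39.5,38.6))"
```

```text
pose [449.6  30.8 132.8] 90.93 6.0833
now [448.6  30.7 131.6] 90.93 t 6.13
 dp mm [-15, 181, 6] rz 0.457 rows 5
 dp mm [67, 169, 6] rz 0.456 rows 5
  -> [472.2 393.3 119.6] 38.6
 dp mm [0, 0, 80] rz 0.0 rows 3
  -> [472.2 393.3  39.6] 38.6
```

View pics/w4c.png

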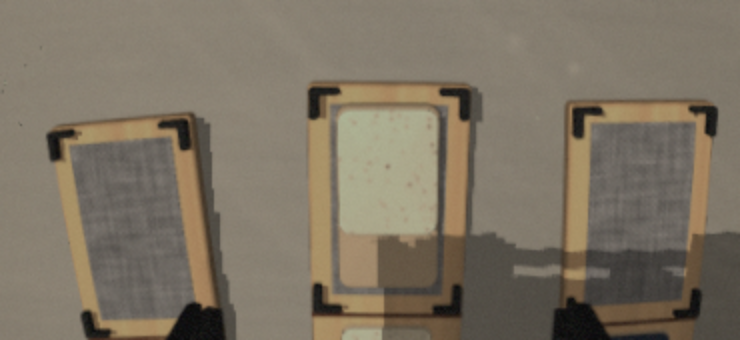

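Emit:
arm_command(increments=[{"delta_pos": [-0.015,0.181,0.006],"dr": [0,0,0.457],"hand": 1},{"delta_pos": [-0.015,0.181,0.006],"dr": [0,0,0.457],"hand": 1},{"delta_pos": [-0.015,0.181,0.006],"dr": [0,0,0.457],"hand": 1},{"delta_pos": [-0.015,0.181,0.006],"dr": [0,0,0.457],"hand": 1},{"delta_pos": [-0.015,0.181,0.006],"dr": [0,0,0.457],"hand": 1}])

```text
time: 6.55
tool_pos: [0.4595, 0.2149, 0.1241]
tcp_rot: [-0.002, 0.22, 0.976, -0.001]
wrist_force: [0.3, 0.5, 0.3]
gripper_width: 0.087
grip_force: 0.0
```

Emit:
arm_command(increments=[{"delta_pos": [0.067,0.169,0.006],"dr": [0,0,0.456],"hand": 1},{"delta_pos": [0.067,0.169,0.006],"dr": [0,0,0.456],"hand": 1},{"delta_pos": [0.067,0.169,0.006],"dr": [0,0,0.456],"hand": 1},{"delta_pos": [0.067,0.169,0.006],"dr": [0,0,0.456],"hand": 1},{"delta_pos": [0.067,0.169,0.006],"dr": [0,0,0.456],"hand": 1}])

```text
time: 6.97
tool_pos: [0.4696, 0.3994, 0.1172]
tcp_rot: [-0.002, 0.432, 0.902, -0.001]
wrist_force: [-0.7, 0.6, 0.2]
gripper_width: 0.0874
grip_force: 0.0
```

Emit:
arm_command(increments=[{"delta_pos": [0,0,0],"dr": [0,0,0],"hand": 1},{"delta_pos": [0,0,0],"dr": [0,0,0],"hand": 1},{"delta_pos": [0,0,0],"dr": [0,0,0],"hand": 1}])

```text
time: 7.22
tool_pos: [0.4725, 0.3912, 0.1185]
tcp_rot: [-0.0, 0.434, 0.901, -0.002]
wrist_force: [0.1, -0.1, 0.1]
gripper_width: 0.087
grip_force: 0.0
```

```bash
python3 look.py w5; python3 -c "
from look import *
im,P=load('w5')
hsv=cv2.cvtColor(im,cv2.COLOR_BGR2HSV).astype(int);H,S,V=[hsv[...,i] for i in range(3)]
roi=np.zeros(H.shape,bool);roi[:340]=1
blobs('wrist',im,roi&((H<9)|(H>172))&(S>140),.045,300,P)
plan((472.5,393,60,38.6),(472.5,393,39.5,38.6))"
```

```text
pose [472.5 391.2 118.5] 38.56 7.2167
px [325. 227.] [464.5 402.3] [48.9 37.3] -52.6
now [473.  390.9 119.1] 38.5 t 7.27
 dp mm [2, 1, 59] rz -0.002 rows 2
  -> [472.5 393.1  60.1] 38.6
 dp mm [0, 0, 21] rz 0.0 rows 1
  -> [472.5 393.1  39.1] 38.6
```

Emit:
arm_command(increments=[{"delta_pos": [0.002,0.001,0.03],"dr": [0,0,0.0],"hand": 1},{"delta_pos": [0.002,0.001,0.059],"dr": [0,0,0.0],"hand": 1},{"delta_pos": [0.002,0.001,0.07],"dr": [0,0,0.0],"hand": 1},{"delta_pos": [0.002,0.001,0.078],"dr": [0,0,0.0],"hand": 1},{"delta_pos": [0.002,0.001,0.079],"dr": [0,0,0.0],"hand": 1}])

```text
time: 7.68
tool_pos: [0.4721, 0.3938, 0.0403]
tcp_rot: [-0.0, 0.434, 0.901, -0.001]
wrist_force: [0.1, -0.1, -0.1]
gripper_width: 0.0868
grip_force: 0.0
```

Emit:
arm_command(increments=[{"delta_pos": [0,0,0.001],"dr": [0,0,0],"hand": 1},{"delta_pos": [0,0,0.001],"dr": [0,0,0],"hand": 0.3},{"delta_pos": [0,0,0.001],"dr": [0,0,0],"hand": 0.3},{"delta_pos": [0,0,0.001],"dr": [0,0,0],"hand": 0.3},{"delta_pos": [0,0,0.001],"dr": [0,0,0],"hand": 0.3}])

```text
time: 8.1
tool_pos: [0.4729, 0.396, 0.0415]
tcp_rot: [0.0, 0.433, 0.901, 0.001]
wrist_force: [-0.3, -0.2, -0.3]
gripper_width: 0.0681
grip_force: 0.0
```

Emit:
arm_command(increments=[{"delta_pos": [0,0,0],"dr": [0,0,0],"hand": 0.3},{"delta_pos": [0,0,0],"dr": [0,0,0],"hand": 0.3},{"delta_pos": [0,0,0],"dr": [0,0,0],"hand": 0.3},{"delta_pos": [0,0,0],"dr": [0,0,0],"hand": 0.3},{"delta_pos": [0,0,0],"dr": [0,0,0],"hand": 0.3}])

```text
time: 8.52
tool_pos: [0.4724, 0.3955, 0.0406]
tcp_rot: [-0.0, 0.434, 0.901, -0.0]
wrist_force: [-0.4, -0.4, 0.8]
gripper_width: 0.0396
grip_force: 15.0
```

Emit:
arm_command(increments=[{"delta_pos": [0,0,0],"dr": [0,0,0],"hand": 0.3},{"delta_pos": [0,0,-0.04],"dr": [0,0,0],"hand": 0.3},{"delta_pos": [0,0,-0.07],"dr": [0,0,0],"hand": 0.3},{"delta_pos": [0,0,-0.08],"dr": [0,0,0],"hand": 0.3},{"delta_pos": [0,0,-0.08],"dr": [0,0,0],"hand": 0.3}])

```text
time: 8.93
tool_pos: [0.4743, 0.3972, 0.1243]
tcp_rot: [0.001, 0.434, 0.901, 0.003]
wrist_force: [0.4, 0.2, -1.0]
gripper_width: 0.04
grip_force: 15.0
```

```bash
python3 -c "
from plan import *
plan((466,-77,130,93.9))"
```

```text
now [474.3 397.2 124.3] 38.61 t 8.93
 dp mm [-122, -101, -2] rz -0.322 rows 4
 dp mm [-84, -134, -2] rz -0.321 rows 4
 dp mm [-37, -153, -2] rz -0.322 rows 4
  -> [466.5 -76.7 130.3] 93.9
```

Emit:
arm_command(increments=[{"delta_pos": [-0.122,-0.101,-0.002],"dr": [0,0,-0.322],"hand": 0.3},{"delta_pos": [-0.122,-0.101,-0.002],"dr": [0,0,-0.322],"hand": 0.3},{"delta_pos": [-0.122,-0.101,-0.002],"dr": [0,0,-0.322],"hand": 0.3},{"delta_pos": [-0.122,-0.101,-0.002],"dr": [0,0,-0.322],"hand": 0.3},{"delta_pos": [-0.122,-0.101,-0.002],"dr": [0,0,-0.322],"hand": 0.3}])

```text
time: 9.35
tool_pos: [0.4695, 0.2278, 0.1206]
tcp_rot: [-0.001, 0.288, 0.958, -0.003]
wrist_force: [0.3, -0.4, 0.2]
gripper_width: 0.0391
grip_force: 15.0
```

Emit:
arm_command(increments=[{"delta_pos": [-0.084,-0.134,-0.002],"dr": [0,0,-0.321],"hand": 0.3},{"delta_pos": [-0.084,-0.134,-0.002],"dr": [0,0,-0.321],"hand": 0.3},{"delta_pos": [-0.084,-0.134,-0.002],"dr": [0,0,-0.321],"hand": 0.3},{"delta_pos": [-0.084,-0.134,-0.002],"dr": [0,0,-0.321],"hand": 0.3},{"delta_pos": [-0.084,-0.134,-0.002],"dr": [0,0,-0.321],"hand": 0.3}])

```text
time: 9.77
tool_pos: [0.4662, 0.0702, 0.123]
tcp_rot: [-0.001, 0.132, 0.991, -0.002]
wrist_force: [0.5, -0.6, -0.4]
gripper_width: 0.0399
grip_force: 15.0
```

Emit:
arm_command(increments=[{"delta_pos": [-0.037,-0.153,-0.002],"dr": [0,0,-0.322],"hand": 0.3},{"delta_pos": [-0.037,-0.153,-0.002],"dr": [0,0,-0.322],"hand": 0.3},{"delta_pos": [-0.037,-0.153,-0.002],"dr": [0,0,-0.322],"hand": 0.3},{"delta_pos": [-0.037,-0.153,-0.002],"dr": [0,0,-0.322],"hand": 0.3},{"delta_pos": [-0.037,-0.153,-0.002],"dr": [0,0,-0.322],"hand": 0.3}])

```text
time: 10.18
tool_pos: [0.4632, -0.0863, 0.1256]
tcp_rot: [-0.001, -0.029, 1.0, -0.002]
wrist_force: [0.5, 0.5, -0.7]
gripper_width: 0.0397
grip_force: 15.0
```

Emit:
arm_command(increments=[{"delta_pos": [0,0,0],"dr": [0,0,0],"hand": 0.3},{"delta_pos": [0,0,0],"dr": [0,0,0],"hand": 0.3},{"delta_pos": [0,0,0],"dr": [0,0,0],"hand": 0.3},{"delta_pos": [0,0,0],"dr": [0,0,0],"hand": 0.3}])

```text
time: 10.52
tool_pos: [0.4646, -0.0764, 0.126]
tcp_rot: [-0.0, -0.036, 0.999, 0.0]
wrist_force: [-0.1, 0.4, 0.1]
gripper_width: 0.0398
grip_force: 15.0
```

```bash
python3 look.py w6
```

```text
pose [464.6 -76.4 126. ] 94.08 10.5167
```

View pics/w6.png

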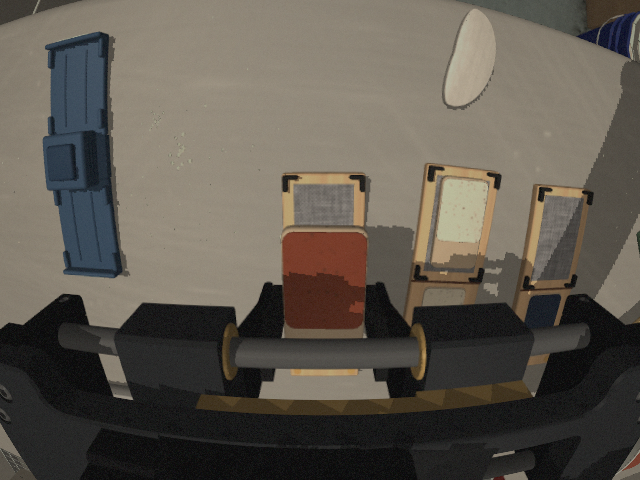

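Run:
```python
from look import *
im,P=load("w6")
w=lambda c,z:(plane("wrist",c,z,P)[:,:2]*1000)
e=np.array([np.cos(np.radians(4)),np.sin(np.radians(4))])
t=w([(281,228),(367,228)],.1225); print("tile",t.round(1).tolist(),"centre",t.mean(0)+37.5*e)
a=w([(281,174),(367,173)],.0115); print("strip",a.round(1).tolist(),"seat",a.mean(0)+47*e)
print("blue ends",rect(plane("wrist",[(47,42),(108,34),(65,274),(121,276)],.015,P)), "boss",rect(plane("wrist",[(48,144),(75,143),(77,180),(48,181)],.035,P)))
plan((466,-77,40,94),(466,-77,15,94))
```

```text
tile [[429.7, -101.0], [426.9, -61.2]] centre [465.69995449 -78.4916305 ]
strip [[420.5, -113.8], [415.2, -49.7]] seat [464.73134306 -78.44730686]
blue ends (array([ 410.8, -294.3]), array([217.4,  69.5]), 2.6) boss (array([ 411.3, -296.3]), array([33.6, 31.1]), -89.0)
now [464.7 -76.7 126.2] 94.06 t 10.57
 dp mm [-1, 0, 86] rz 0.001 rows 3
  -> [465.7 -76.6  40.2] 94.0
 dp mm [0, 0, 25] rz 0.0 rows 1
  -> [465.7 -76.6  15.2] 94.0
```

Emit:
arm_command(increments=[{"delta_pos": [0,0,0.04],"dr": [0,0,0],"hand": 0.3},{"delta_pos": [0,0,0.08],"dr": [0,0,0],"hand": 0.3},{"delta_pos": [0,0,0.095],"dr": [0,0,0],"hand": 0.3},{"delta_pos": [0,0,0.104],"dr": [0,0,0],"hand": 0.3},{"delta_pos": [0,0,0.108],"dr": [0,0,0],"hand": 0.3}])

```text
time: 10.98
tool_pos: [0.4639, -0.0775, 0.0173]
tcp_rot: [-0.001, -0.035, 0.999, 0.0]
wrist_force: [0.3, -0.0, -0.3]
gripper_width: 0.0395
grip_force: 15.0
```

Emit:
arm_command(increments=[{"delta_pos": [0,0,0.002],"dr": [0,0,0],"hand": 0.3},{"delta_pos": [0,0,0.003],"dr": [0,0,0],"hand": 0.3},{"delta_pos": [0,0,0.003],"dr": [0,0,0],"hand": 0.3},{"delta_pos": [0,0,0.003],"dr": [0,0,0],"hand": 0.3}])

```text
time: 11.32
tool_pos: [0.4658, -0.0783, 0.0167]
tcp_rot: [0.001, -0.034, 0.999, 0.0]
wrist_force: [-0.6, -0.0, -1.4]
gripper_width: 0.0396
grip_force: 15.0
```

Emit:
arm_command(increments=[{"delta_pos": [0,0,0.002],"dr": [0,0,0],"hand": 0.3},{"delta_pos": [0,0,0.002],"dr": [0,0,0],"hand": 0.3},{"delta_pos": [0,0,0.002],"dr": [0,0,0],"hand": 0.3},{"delta_pos": [0,0,0.002],"dr": [0,0,0],"hand": 0.65},{"delta_pos": [0,0,0.002],"dr": [0,0,0],"hand": 0.65}])

```text
time: 11.73
tool_pos: [0.4648, -0.0784, 0.0137]
tcp_rot: [0.0, -0.034, 0.999, 0.0]
wrist_force: [-0.7, -0.0, -0.2]
gripper_width: 0.0462
grip_force: 0.0
```

Emit:
arm_command(increments=[{"delta_pos": [0,0,0],"dr": [0,0,0],"hand": 0.65},{"delta_pos": [0,0,0],"dr": [0,0,0],"hand": 0.65},{"delta_pos": [0,0,-0.03],"dr": [0,0,0],"hand": 0.65},{"delta_pos": [0,0,-0.07],"dr": [0,0,0],"hand": 1},{"delta_pos": [0,0,-0.12],"dr": [0,0,0],"hand": 1}])

```text
time: 12.15
tool_pos: [0.4632, -0.0784, 0.1254]
tcp_rot: [-0.002, -0.034, 0.999, -0.0]
wrist_force: [1.9, 0.2, 0.4]
gripper_width: 0.0636
grip_force: 0.0
```

Emit:
arm_command(increments=[{"delta_pos": [0,0,0],"dr": [0,0,0],"hand": 1},{"delta_pos": [0,0,0],"dr": [0,0,0],"hand": 1},{"delta_pos": [0,0,0],"dr": [0,0,0],"hand": 1}])

```text
time: 12.4
tool_pos: [0.4645, -0.0782, 0.1252]
tcp_rot: [0.0, -0.034, 0.999, 0.0]
wrist_force: [0.1, 0.5, -0.8]
gripper_width: 0.0816
grip_force: 0.0
```

```bash
python3 look.py w7
python3 - <<'E'
from look import *
im,P=load("w7")
hsv=cv2.cvtColor(im,cv2.COLOR_BGR2HSV).astype(int);H,S,V=[hsv[...,i] for i in range(3)]
roi=np.zeros(H.shape,bool);roi[:340]=1
blobs('wrist',im,roi&((H<9)|(H>172))&(S>140),.018,300,P)
plan((512,345,150,38.5))
E
```

```text
pose [464.5 -78.2 125.2] 93.91 12.4
px [326. 319.] [536.3 -73.5] [37.7 36.2] 4.3
px [324. 220.] [452.5 -81.1] [48.1 37.8] 3.9
now [463.8 -78.2 124.3] 93.91 t 12.45
 dp mm [-26, 140, -9] rz 0.322 rows 4
 dp mm [20, 140, -8] rz 0.323 rows 4
 dp mm [64, 127, -9] rz 0.322 rows 4
  -> [511.6 345.2 150.3] 38.5
```

Emit:
arm_command(increments=[{"delta_pos": [-0.026,0.14,-0.009],"dr": [0,0,0.322],"hand": 1},{"delta_pos": [-0.026,0.14,-0.009],"dr": [0,0,0.322],"hand": 1},{"delta_pos": [-0.026,0.14,-0.009],"dr": [0,0,0.322],"hand": 1},{"delta_pos": [-0.026,0.14,-0.009],"dr": [0,0,0.322],"hand": 1},{"delta_pos": [-0.026,0.14,-0.009],"dr": [0,0,0.322],"hand": 1}])

```text
time: 12.87
tool_pos: [0.4802, 0.0706, 0.1328]
tcp_rot: [-0.001, 0.122, 0.993, 0.001]
wrist_force: [-0.3, 0.3, 0.2]
gripper_width: 0.0873
grip_force: 0.0
```

Emit:
arm_command(increments=[{"delta_pos": [0.02,0.14,-0.008],"dr": [0,0,0.323],"hand": 1},{"delta_pos": [0.02,0.14,-0.008],"dr": [0,0,0.323],"hand": 1},{"delta_pos": [0.02,0.14,-0.008],"dr": [0,0,0.323],"hand": 1},{"delta_pos": [0.02,0.14,-0.008],"dr": [0,0,0.323],"hand": 1},{"delta_pos": [0.02,0.14,-0.008],"dr": [0,0,0.323],"hand": 1}])

```text
time: 13.28
tool_pos: [0.4952, 0.2102, 0.1405]
tcp_rot: [-0.001, 0.28, 0.96, 0.0]
wrist_force: [-0.4, 0.1, 0.6]
gripper_width: 0.0872
grip_force: 0.0
```

Emit:
arm_command(increments=[{"delta_pos": [0.064,0.127,-0.009],"dr": [0,0,0.322],"hand": 1},{"delta_pos": [0.064,0.127,-0.009],"dr": [0,0,0.322],"hand": 1},{"delta_pos": [0.064,0.127,-0.009],"dr": [0,0,0.322],"hand": 1},{"delta_pos": [0.064,0.127,-0.009],"dr": [0,0,0.322],"hand": 1},{"delta_pos": [0.064,0.127,-0.009],"dr": [0,0,0.322],"hand": 1}])

```text
time: 13.7
tool_pos: [0.5103, 0.3502, 0.149]
tcp_rot: [-0.001, 0.431, 0.902, -0.0]
wrist_force: [0.0, 1.1, -0.2]
gripper_width: 0.0873
grip_force: 0.0
```

Emit:
arm_command(increments=[{"delta_pos": [0,0,0],"dr": [0,0,0],"hand": 1},{"delta_pos": [0,0,0],"dr": [0,0,0],"hand": 1},{"delta_pos": [0,0,0],"dr": [0,0,0],"hand": 1}])

```text
time: 13.95
tool_pos: [0.5129, 0.3422, 0.1504]
tcp_rot: [-0.0, 0.436, 0.9, -0.001]
wrist_force: [-0.6, 0.6, 0.1]
gripper_width: 0.0873
grip_force: 0.0
```

```bash
python3 look.py w8
python3 - <<'E'
from look import *
im,P=load("w8")
cv2.imwrite('pics/w8c.png',cv2.resize(im[60:330,180:500],None,fx=2,fy=2))
plan((512,345,90,38.5),(512,345,47,38.5))
E
```

```text
pose [512.9 342.2 150.4] 38.35 13.95
now [512.9 342.5 150.7] 38.34 t 14.0
 dp mm [3, 1, 61] rz -0.003 rows 2
  -> [511.9 345.5  89.7] 38.5
 dp mm [0, 0, 43] rz 0.0 rows 2
  -> [511.9 345.5  46.7] 38.5
```

View pics/w8c.png

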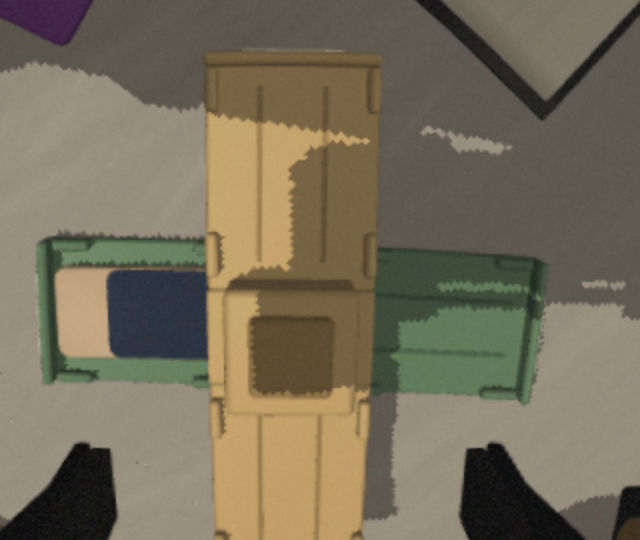

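Run:
```python
from look import *
im,P=load("w8")
f=lambda c:np.array(c)/2.0+[180,60]
sh=lambda nm,c,z:print(nm,rect(plane("wrist",f(c),z,P)))
sh("boss",[(249,316),(335,316),(333,397),(250,397)],.065)
sh("block",[(226,289),(357,289),(352,415),(228,415)],.060)
sh("green",[(38,240),(43,383),(546,258),(528,404)],.017)
sh("cob",[(54,267),(57,358)],.015)
```

```text
boss (array([511.2, 345.4]), array([29.8, 29.5]), -51.9)
block (array([511.1, 345. ]), array([47.6, 45.5]), -52.2)
green (array([510.5, 345.4]), array([213.3,  65.2]), 35.7)
cob (array([430.2, 285.9]), array([40.1,  0. ]), -54.7)
```

Emit:
arm_command(increments=[{"delta_pos": [0.003,0.001,0.04],"dr": [0,0,-0.002],"hand": 1},{"delta_pos": [0.003,0.001,0.08],"dr": [0,0,-0.002],"hand": 1},{"delta_pos": [0.003,0.001,0.1],"dr": [0,0,-0.002],"hand": 1},{"delta_pos": [0.003,0.001,0.108],"dr": [0,0,-0.002],"hand": 1},{"delta_pos": [0.003,0.001,0.108],"dr": [0,0,-0.002],"hand": 1}])

```text
time: 14.42
tool_pos: [0.5104, 0.3458, 0.0411]
tcp_rot: [-0.001, 0.434, 0.901, -0.002]
wrist_force: [0.5, 0.6, 0.2]
gripper_width: 0.0868
grip_force: 0.0
```

```bash
python3 -c "
from plan import *
plan((511.3,345.2,41,38))"
```

```text
now [510.4 345.8  41.1] 38.54 t 14.42
 dp mm [-1, 0, 0] rz 0.009 rows 1
  -> [511.  345.   41.1] 38.0
```

Emit:
arm_command(increments=[{"delta_pos": [-0.001,0,0],"dr": [0,0,0.007],"hand": 0.4},{"delta_pos": [-0.001,0,0],"dr": [0,0,0.007],"hand": 0.4},{"delta_pos": [-0.001,0,0],"dr": [0,0,0.007],"hand": 0.4},{"delta_pos": [-0.001,0,0],"dr": [0,0,0.007],"hand": 0.4},{"delta_pos": [-0.001,0,0],"dr": [0,0,0.007],"hand": 0.4}], force=45)

```text
time: 14.83
tool_pos: [0.5127, 0.3476, 0.0445]
tcp_rot: [0.0, 0.437, 0.9, 0.001]
wrist_force: [0.5, 0.5, -0.0]
gripper_width: 0.0615
grip_force: 0.0
```

Emit:
arm_command(increments=[{"delta_pos": [0,0,0],"dr": [0,0,0],"hand": 0.4},{"delta_pos": [0,0,0],"dr": [0,0,0],"hand": 0.4},{"delta_pos": [0,0,0],"dr": [0,0,0],"hand": 0.4},{"delta_pos": [0,0,0],"dr": [0,0,0],"hand": 0.4},{"delta_pos": [0,0,0],"dr": [0,0,0],"hand": 0.4}])

```text
time: 15.25
tool_pos: [0.5115, 0.3468, 0.0435]
tcp_rot: [-0.0, 0.437, 0.9, -0.001]
wrist_force: [-3.5, -2.9, 4.3]
gripper_width: 0.0475
grip_force: 45.0
```

```bash
python3 -c "
from plan import *
s=env.observe();print(s['gripper_width'],s['grip_force'],s['wrist_force'])
plan((511.3,345.2,160,38),(440,-50,160,65),(412,-296.5,160,92.7))"
```

```text
0.04748701742502941 45.001258850097656 [-3.47039988 -2.88911426  4.30391379]
now [511.5 346.8  43.5] 38.22 t 15.25
 dp mm [-1, -1, -117] rz 0.004 rows 3
  -> [511.3 345.4 160.5] 38.0
 dp mm [-89, -100, 0] rz -0.157 rows 4
 dp mm [-73, -113, 0] rz -0.157 rows 4
 dp mm [-54, -122, 0] rz -0.157 rows 4
  -> [440.1 -50.1 160.5] 65.0
 dp mm [-39, -118, 0] rz -0.242 rows 4
 dp mm [-11, -123, 0] rz -0.242 rows 4
  -> [ 412.5 -296.3  160.5] 92.7
```

Emit:
arm_command(increments=[{"delta_pos": [0,0,-0.01],"dr": [0,0,0],"hand": 0.4},{"delta_pos": [0,0,-0.03],"dr": [0,0,0],"hand": 0.4},{"delta_pos": [0,0,-0.06],"dr": [0,0,0],"hand": 0.4},{"delta_pos": [0,0,-0.09],"dr": [0,0,0],"hand": 0.4},{"delta_pos": [0,0,-0.117],"dr": [0,0,0],"hand": 0.4}])

```text
time: 15.67
tool_pos: [0.5121, 0.3472, 0.1613]
tcp_rot: [0.0, 0.437, 0.9, 0.0]
wrist_force: [0.5, 0.3, -4.9]
gripper_width: 0.0479
grip_force: 45.0
```

Emit:
arm_command(increments=[{"delta_pos": [-0.018,-0.02,0],"dr": [0,0,-0.031],"hand": 0.4},{"delta_pos": [-0.036,-0.04,0],"dr": [0,0,-0.063],"hand": 0.4},{"delta_pos": [-0.053,-0.06,0],"dr": [0,0,-0.094],"hand": 0.4},{"delta_pos": [-0.071,-0.08,0],"dr": [0,0,-0.126],"hand": 0.4},{"delta_pos": [-0.089,-0.1,0],"dr": [0,0,-0.157],"hand": 0.4}])

```text
time: 16.08
tool_pos: [0.488, 0.2142, 0.1597]
tcp_rot: [-0.0, 0.364, 0.931, -0.0]
wrist_force: [-0.4, -0.7, -4.6]
gripper_width: 0.0478
grip_force: 45.0
```

Emit:
arm_command(increments=[{"delta_pos": [-0.015,-0.023,0],"dr": [0,0,-0.031],"hand": 0.4},{"delta_pos": [-0.029,-0.045,0],"dr": [0,0,-0.063],"hand": 0.4},{"delta_pos": [-0.044,-0.068,0],"dr": [0,0,-0.094],"hand": 0.4},{"delta_pos": [-0.058,-0.09,0],"dr": [0,0,-0.126],"hand": 0.4},{"delta_pos": [-0.073,-0.113,0],"dr": [0,0,-0.157],"hand": 0.4}])

```text
time: 16.5
tool_pos: [0.4649, 0.0819, 0.1599]
tcp_rot: [0.0, 0.29, 0.957, 0.0]
wrist_force: [-0.1, 0.3, -4.4]
gripper_width: 0.0477
grip_force: 45.0
```

Emit:
arm_command(increments=[{"delta_pos": [-0.011,-0.024,0],"dr": [0,0,-0.031],"hand": 0.4},{"delta_pos": [-0.022,-0.049,0],"dr": [0,0,-0.063],"hand": 0.4},{"delta_pos": [-0.032,-0.073,0],"dr": [0,0,-0.094],"hand": 0.4},{"delta_pos": [-0.043,-0.098,0],"dr": [0,0,-0.126],"hand": 0.4},{"delta_pos": [-0.054,-0.122,0],"dr": [0,0,-0.157],"hand": 0.4}])

```text
time: 16.92
tool_pos: [0.4418, -0.0499, 0.16]
tcp_rot: [0.0, 0.214, 0.977, 0.0]
wrist_force: [0.3, -0.6, -3.7]
gripper_width: 0.0477
grip_force: 45.0
```

```bash
python3 -c "
from plan import *
s=env.observe();print(s['gripper_width'],s['grip_force'],s['wrist_force'],s['q'].round(2))
plan((412,-296.5,160,92.7))"
```

```text
0.04768114534928767 44.99765932559967 [ 0.32772505 -0.61576773 -3.70402698] [-0.37 -0.1   0.41  2.03  0.04  1.2   1.16]
now [441.8 -49.9 160. ] 65.28 t 16.92
 dp mm [-38, -118, 0] rz -0.239 rows 4
 dp mm [-9, -124, 0] rz -0.24 rows 4
  -> [ 412.1 -296.4  160. ] 92.7
```

Emit:
arm_command(increments=[{"delta_pos": [-0.008,-0.024,0],"dr": [0,0,-0.048],"hand": 0.4},{"delta_pos": [-0.015,-0.047,0],"dr": [0,0,-0.096],"hand": 0.4},{"delta_pos": [-0.023,-0.071,0],"dr": [0,0,-0.144],"hand": 0.4},{"delta_pos": [-0.03,-0.094,0],"dr": [0,0,-0.192],"hand": 0.4},{"delta_pos": [-0.038,-0.118,0],"dr": [0,0,-0.239],"hand": 0.4}])

```text
time: 17.33
tool_pos: [0.427, -0.1726, 0.16]
tcp_rot: [0.0, 0.096, 0.995, 0.0]
wrist_force: [0.2, 0.6, -4.2]
gripper_width: 0.0478
grip_force: 45.0
```

Emit:
arm_command(increments=[{"delta_pos": [0,0,0],"dr": [0,0,0],"hand": 0.4},{"delta_pos": [0,0,0],"dr": [0,0,0],"hand": 0.4},{"delta_pos": [0,0,0],"dr": [0,0,0],"hand": 0.4}])

```text
time: 17.58
tool_pos: [0.4274, -0.1711, 0.16]
tcp_rot: [0.0, 0.097, 0.995, 0.0]
wrist_force: [-0.2, 0.5, -5.0]
gripper_width: 0.0477
grip_force: 45.0
```

```bash
python3 look.py w9;python3 -c "
from plan import *
plan((412,-296.5,160,92.7))"
```

```text
pose [ 427.4 -171.1  160. ] 78.86 17.5833
now [ 427.5 -170.6  160. ] 78.95 t 17.63
 dp mm [-9, -127, 0] rz -0.24 rows 4
  -> [ 412. -297.  160.] 92.7
```

View pics/w9.png

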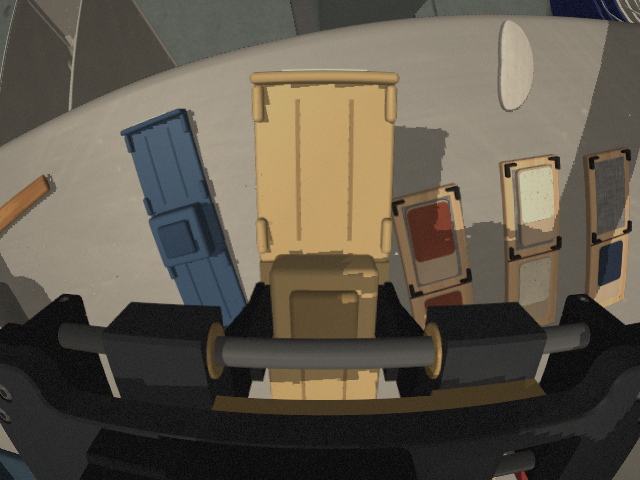

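Run:
```python
from look import *
im,P=load("w9")
cv2.imwrite('pics/w9c.png',cv2.resize(im[180:290,120:260],None,fx=4,fy=4))
sh=lambda nm,c,z:print(nm,rect(plane("wrist",c,z,P)))
sh("boss",[(156,223),(190,217),(201,252),(167,259)],.035)
sh("block",[(148,212),(205,203),(217,256),(163,267)],.030)
w=plane("wrist",[(252,75),(398,75)],.1635,P)[:,:2]*1000; c=w.mean(0); u=np.array([-w[1,1]+w[0,1],w[1,0]-w[0,0]]);u=-u/np.linalg.norm(u)
print("held near end",w.round(1).tolist(),np.linalg.norm(w[1]-w[0]),"yaw",np.degrees(np.arctan2(*(w[1]-w[0])[::-1])),"centre",c+108*np.array([np.cos(np.radians(-11.1)),np.sin(np.radians(-11.1))]))
w=plane("wrist",[(122,134),(185,110)],.017,P)[:,:2]*1000
print("blue near end",w.round(1).tolist(),np.linalg.norm(w[1]-w[0]),"centre",w.mean(0)+108*np.array([np.cos(np.radians(2.7)),np.sin(np.radians(2.7))]))
```

```text
boss (array([ 410.2, -295.8]), array([33.9, 33.4]), 89.4)
block (array([ 410.2, -293.8]), array([54.9, 51.8]), 87.3)
held near end [[318.0, -182.1], [329.7, -122.1]] 61.22159824657915 yaw 78.92112751705135 centre [ 429.84385593 -172.887948  ]
blue near end [[309.5, -333.2], [306.8, -267.9]] 65.36876834586013 centre [ 416.01234633 -295.44679175]
```

View pics/w9c.png

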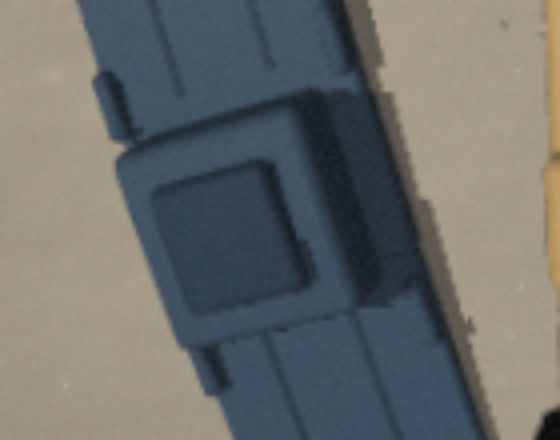

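Run:
```python
from look import *
im,P=load("w9")
f=lambda c:np.array(c)/4.0+[120,180]
for nm,c,z in(("boss",[(152,187),(264,162),(304,287),(195,314)],.035),("block",[(118,155),(300,95),(356,308),(190,348)],.030)):
    p=plane("wrist",f(c),z,P)[:,:2]*1000; print(nm,rect(p/1000),p.mean(0).round(1),(plane("wrist",f(np.mean(c,0)),z,P)*1000).round(1))
im=cv2.imread("pics/top0.png"); cr=im[245:350,430:480]
cv2.imwrite('pics/top_b.png',cv2.resize(cr,None,fx=5,fy=5,interpolation=cv2.INTER_CUBIC))
```

```text
boss (array([ 411.5, -297.6]), array([29.7, 27.6]), 1.3) [ 411.5 -297.6] [[ 411.4 -297.3   35. ]]
block (array([ 410.9, -296. ]), array([47.8, 46.5]), 3.2) [ 411.1 -296.9] [[ 410.7 -296.1   30. ]]
```

View pics/top_b.png

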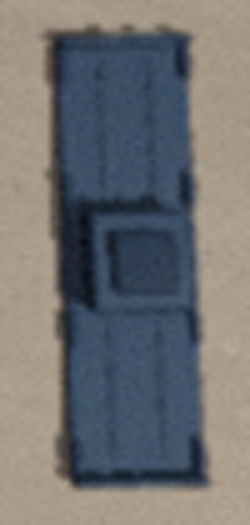

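```bash
python3 -c "
from plan import *
plan((410,-295.5,140,92.7),(410,-295.5,60,92.7))"
```

```text
now [ 427.5 -170.6  160. ] 78.95 t 17.63
 dp mm [-7, -126, 20] rz -0.24 rows 4
  -> [ 410.2 -295.6  140. ] 92.7
 dp mm [0, 0, 80] rz -0.0 rows 3
  -> [ 410.2 -295.6   60. ] 92.7
```

Emit:
arm_command(increments=[{"delta_pos": [-0.001,-0.025,0.004],"dr": [0,0,-0.048],"hand": 0.4},{"delta_pos": [-0.003,-0.05,0.008],"dr": [0,0,-0.096],"hand": 0.4},{"delta_pos": [-0.004,-0.076,0.012],"dr": [0,0,-0.144],"hand": 0.4},{"delta_pos": [-0.006,-0.101,0.016],"dr": [0,0,-0.192],"hand": 0.4},{"delta_pos": [-0.007,-0.126,0.02],"dr": [0,0,-0.24],"hand": 0.4}])

```text
time: 18.05
tool_pos: [0.4107, -0.2963, 0.14]
tcp_rot: [0.0, -0.026, 1.0, 0.0]
wrist_force: [1.5, -0.7, -3.5]
gripper_width: 0.0475
grip_force: 45.0
```

Emit:
arm_command(increments=[{"delta_pos": [0,0,0.02],"dr": [0,0,0],"hand": 0.4},{"delta_pos": [0,0,0.04],"dr": [0,0,0],"hand": 0.4},{"delta_pos": [0,0,0.06],"dr": [0,0,0],"hand": 0.4},{"delta_pos": [0,0,0.075],"dr": [0,0,0],"hand": 0.4},{"delta_pos": [0,0,0.08],"dr": [0,0,0],"hand": 0.4}])

```text
time: 18.47
tool_pos: [0.4091, -0.2942, 0.0576]
tcp_rot: [-0.002, -0.024, 1.0, 0.001]
wrist_force: [-0.6, 0.3, -5.1]
gripper_width: 0.0473
grip_force: 45.0
```

Emit:
arm_command(increments=[{"delta_pos": [0,0,0],"dr": [0,0,0],"hand": 0.4},{"delta_pos": [0,0,0],"dr": [0,0,0],"hand": 0.4},{"delta_pos": [0,0,0],"dr": [0,0,0],"hand": 0.4}])

```text
time: 18.72
tool_pos: [0.4112, -0.2968, 0.0613]
tcp_rot: [0.001, -0.023, 1.0, -0.0]
wrist_force: [0.5, -0.6, -4.2]
gripper_width: 0.0475
grip_force: 45.0
```

```bash
python3 -c "
from look import *
s=env.observe();print(s['wrist_force'],s['q'].round(2))
plan((410,-295.5,50,92.7),(410,-295.5,43,92.7))"
```

```text
[ 0.45525025 -0.58010243 -4.15585878] [-0.09  0.19  0.73  2.01 -0.15  0.99  2.33]
now [ 411.2 -296.8   61.3] 92.69 t 18.72
 dp mm [1, 1, 11] rz -0.0 rows 1
  -> [ 410.1 -295.8   50.3] 92.7
 dp mm [0, 0, 7] rz -0.0 rows 1
  -> [ 410.1 -295.8   43.3] 92.7
```

Emit:
arm_command(increments=[{"delta_pos": [0.001,0.001,0.004],"dr": [0,0,0],"hand": 0.4},{"delta_pos": [0.001,0.001,0.008],"dr": [0,0,0],"hand": 0.4},{"delta_pos": [0.001,0.001,0.011],"dr": [0,0,0],"hand": 0.4},{"delta_pos": [0.001,0.001,0.013],"dr": [0,0,0],"hand": 0.4},{"delta_pos": [0.001,0.001,0.015],"dr": [0,0,0],"hand": 0.4}])

```text
time: 19.13
tool_pos: [0.4089, -0.2956, 0.0449]
tcp_rot: [-0.0, -0.023, 1.0, 0.0]
wrist_force: [-0.1, 0.5, -4.3]
gripper_width: 0.0479
grip_force: 45.0
```

Emit:
arm_command(increments=[{"delta_pos": [0,0,0.001],"dr": [0,0,0],"hand": 0.4},{"delta_pos": [0,0,0.002],"dr": [0,0,0],"hand": 0.4},{"delta_pos": [0,0,0.003],"dr": [0,0,0],"hand": 0.4},{"delta_pos": [0,0,0.003],"dr": [0,0,0],"hand": 0.4},{"delta_pos": [0,0,0.003],"dr": [0,0,0],"hand": 0.4}])

```text
time: 19.55
tool_pos: [0.4089, -0.2956, 0.0435]
tcp_rot: [-0.0, -0.023, 1.0, 0.001]
wrist_force: [-4.2, 3.5, 9.2]
gripper_width: 0.0474
grip_force: 45.0
```

Emit:
arm_command(increments=[{"delta_pos": [0,0,-0.001],"dr": [0,0,0],"hand": 1},{"delta_pos": [0,0,-0.001],"dr": [0,0,0],"hand": 1},{"delta_pos": [0,0,-0.001],"dr": [0,0,0],"hand": 1},{"delta_pos": [0,0,-0.001],"dr": [0,0,0],"hand": 1},{"delta_pos": [0,0,-0.02],"dr": [0,0,0],"hand": 1}], force=15)

```text
time: 19.97
tool_pos: [0.4069, -0.2942, 0.0597]
tcp_rot: [-0.003, -0.023, 1.0, 0.001]
wrist_force: [-0.8, -0.2, -0.5]
gripper_width: 0.073
grip_force: 0.0
```

Emit:
arm_command(increments=[{"delta_pos": [0,0,-0.03],"dr": [0,0,0],"hand": 1},{"delta_pos": [0,0,-0.06],"dr": [0,0,0],"hand": 1},{"delta_pos": [0,0,-0.09],"dr": [0,0,0],"hand": 1},{"delta_pos": [0,0,-0.1],"dr": [0,0,0],"hand": 1},{"delta_pos": [0,0,-0.1],"dr": [0,0,0],"hand": 1}])

```text
time: 20.38
tool_pos: [0.4109, -0.2968, 0.165]
tcp_rot: [0.003, -0.023, 1.0, -0.001]
wrist_force: [0.1, 0.5, -0.1]
gripper_width: 0.0866
grip_force: 0.0
```

```bash
python3 look.py w10
python3 - <<'E'
from look import *
im,P=load("w10")
hsv=cv2.cvtColor(im,cv2.COLOR_BGR2HSV).astype(int);H,S,V=[hsv[...,i] for i in range(3)]
m=(H>8)&(H<30)&(S>85); m[330:]=0
blobs("wrist",im,m,.047,2000,P)
plan((440,-50,150,92.7),(460,308,150,126))
E
```

```text
pose [ 410.9 -296.8  165. ] 92.66 20.3833
px [ 95. 142.] [ 344.1 -504.5] [152.3  30.8] -81.5
px [326. 207.] [ 401.3 -297.9] [198.8  62. ] 2.6
now [ 409.7 -295.9  162.9] 92.66 t 20.43
 dp mm [-21, 122, 6] rz -0.0 rows 4
 dp mm [-21, 122, 7] rz -0.001 rows 4
  -> [440.3 -50.2 149.9] 92.7
 dp mm [-18, 178, 0] rz -0.29 rows 5
 dp mm [-69, 166, 0] rz -0.291 rows 5
  -> [460.  308.  149.9] 126.0
```

View pics/w10.png

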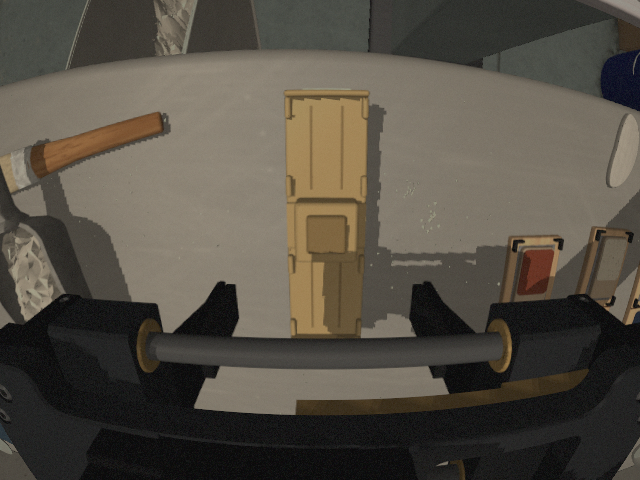

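Emit:
arm_command(increments=[{"delta_pos": [-0.021,0.122,0.006],"dr": [0,0,0],"hand": 1},{"delta_pos": [-0.021,0.122,0.006],"dr": [0,0,0],"hand": 1},{"delta_pos": [-0.021,0.122,0.006],"dr": [0,0,0],"hand": 1},{"delta_pos": [-0.021,0.122,0.006],"dr": [0,0,0],"hand": 1}])

```text
time: 20.77
tool_pos: [0.4239, -0.1638, 0.1533]
tcp_rot: [-0.002, -0.028, 1.0, 0.002]
wrist_force: [-0.1, -0.0, -0.5]
gripper_width: 0.0869
grip_force: 0.0
```

Emit:
arm_command(increments=[{"delta_pos": [-0.021,0.122,0.007],"dr": [0,0,0],"hand": 1},{"delta_pos": [-0.021,0.122,0.007],"dr": [0,0,0],"hand": 1},{"delta_pos": [-0.021,0.122,0.007],"dr": [0,0,0],"hand": 1},{"delta_pos": [-0.021,0.122,0.007],"dr": [0,0,0],"hand": 1}])

```text
time: 21.1
tool_pos: [0.4386, -0.0417, 0.1466]
tcp_rot: [-0.002, -0.029, 1.0, 0.001]
wrist_force: [-0.1, 0.0, -0.5]
gripper_width: 0.0869
grip_force: 0.0
```

Emit:
arm_command(increments=[{"delta_pos": [-0.018,0.178,0],"dr": [0,0,-0.29],"hand": 1},{"delta_pos": [-0.018,0.178,0],"dr": [0,0,-0.29],"hand": 1},{"delta_pos": [-0.018,0.178,0],"dr": [0,0,-0.29],"hand": 1},{"delta_pos": [-0.018,0.178,0],"dr": [0,0,-0.29],"hand": 1},{"delta_pos": [-0.018,0.178,0],"dr": [0,0,-0.29],"hand": 1}])

```text
time: 21.52
tool_pos: [0.4476, 0.1351, 0.1471]
tcp_rot: [-0.001, -0.171, 0.985, 0.001]
wrist_force: [0.5, 0.4, -0.5]
gripper_width: 0.0869
grip_force: 0.0
```

Emit:
arm_command(increments=[{"delta_pos": [-0.069,0.166,0],"dr": [0,0,-0.291],"hand": 1},{"delta_pos": [-0.069,0.166,0],"dr": [0,0,-0.291],"hand": 1},{"delta_pos": [-0.069,0.166,0],"dr": [0,0,-0.291],"hand": 1},{"delta_pos": [-0.069,0.166,0],"dr": [0,0,-0.291],"hand": 1},{"delta_pos": [-0.069,0.166,0],"dr": [0,0,-0.291],"hand": 1}])

```text
time: 21.93
tool_pos: [0.4575, 0.3145, 0.1468]
tcp_rot: [-0.001, -0.312, 0.95, 0.001]
wrist_force: [-0.1, 0.7, 0.3]
gripper_width: 0.0874
grip_force: 0.0
```

Emit:
arm_command(increments=[{"delta_pos": [0,0,0],"dr": [0,0,0],"hand": 1},{"delta_pos": [0,0,0],"dr": [0,0,0],"hand": 1},{"delta_pos": [0,0,0],"dr": [0,0,0],"hand": 1},{"delta_pos": [0,0,0],"dr": [0,0,0],"hand": 1}])

```text
time: 22.27
tool_pos: [0.4602, 0.3056, 0.1486]
tcp_rot: [-0.001, -0.307, 0.952, -0.001]
wrist_force: [-0.3, 1.0, 0.3]
gripper_width: 0.0869
grip_force: 0.0
```

```bash
python3 look.py w11
python3 - <<'E'
from look import *
im,P=load("w11")
hsv=cv2.cvtColor(im,cv2.COLOR_BGR2HSV).astype(int);H,S,V=[hsv[...,i] for i in range(3)]
roi=np.zeros(H.shape,bool);roi[100:345,200:460]=1
print("cobalt");blobs("wrist",im,roi&(H>100)&(H<132)&(S>80)&(V<110),.015,200,P)
print("green");blobs("wrist",im,cv2.morphologyEx((roi&(H>40)&(H<85)&(S>50)).astype(np.uint8),cv2.MORPH_OPEN,np.ones((3,3))),.012,300,P)
print("bare");blobs("wrist",im,cv2.morphologyEx((roi&(H<25)&(S>60)&(V>80)).astype(np.uint8),cv2.MORPH_OPEN,np.ones((3,3))),.015,150,P)
E
```

```text
pose [460.2 305.6 148.6] 125.76 22.2667
cobalt
px [329. 238.] [468.4 313.9] [47.7 35.7] 36.7
green
px [327. 255.] [485.5 324.8] [153.4  62.9] 35.9
bare
px [328. 199.] [439.1 292. ] [39.1 25.7] -51.6
```

```bash
python3 -c "
from plan import *
plan((458.5,307.5,10,126.2))"
```

```text
now [460.2 305.9 148.9] 125.76 t 22.32
 dp mm [0, 2, 139] rz -0.008 rows 4
  -> [459.1 307.5   9.9] 126.2
```

Emit:
arm_command(increments=[{"delta_pos": [0,0.002,0.04],"dr": [0,0,-0.008],"hand": 1},{"delta_pos": [0,0.002,0.08],"dr": [0,0,-0.008],"hand": 1},{"delta_pos": [0,0.002,0.11],"dr": [0,0,-0.008],"hand": 1},{"delta_pos": [0,0.002,0.125],"dr": [0,0,-0.008],"hand": 1},{"delta_pos": [0,0.002,0.132],"dr": [0,0,-0.008],"hand": 1}])

```text
time: 22.73
tool_pos: [0.457, 0.307, 0.0144]
tcp_rot: [-0.002, -0.311, 0.95, -0.001]
wrist_force: [-0.5, -0.4, 0.1]
gripper_width: 0.0873
grip_force: 0.0
```

Emit:
arm_command(increments=[{"delta_pos": [0,0,0.003],"dr": [0,0,0],"hand": 1},{"delta_pos": [0,0,0.006],"dr": [0,0,0],"hand": 1},{"delta_pos": [0,0,0.006],"dr": [0,0,0],"hand": 1}])

```text
time: 22.98
tool_pos: [0.4595, 0.31, 0.0122]
tcp_rot: [0.001, -0.312, 0.95, 0.0]
wrist_force: [0.1, 0.1, -0.3]
gripper_width: 0.087
grip_force: 0.0
```

Emit:
arm_command(increments=[{"delta_pos": [0,0,0.001],"dr": [0,0,0],"hand": 0.3},{"delta_pos": [0,0,0.001],"dr": [0,0,0],"hand": 0.3},{"delta_pos": [0,0,0.001],"dr": [0,0,0],"hand": 0.3},{"delta_pos": [0,0,0.001],"dr": [0,0,0],"hand": 0.3},{"delta_pos": [0,0,0.001],"dr": [0,0,0],"hand": 0.3}])

```text
time: 23.4
tool_pos: [0.4587, 0.31, 0.0106]
tcp_rot: [0.0, -0.312, 0.95, 0.0]
wrist_force: [-0.3, 0.0, -0.6]
gripper_width: 0.0613
grip_force: 0.0
```

Emit:
arm_command(increments=[{"delta_pos": [0,0,0],"dr": [0,0,0],"hand": 0.3},{"delta_pos": [0,0,0],"dr": [0,0,0],"hand": 0.3},{"delta_pos": [0,0,0],"dr": [0,0,0],"hand": 0.3},{"delta_pos": [0,0,0],"dr": [0,0,0],"hand": 0.3},{"delta_pos": [0,0,0],"dr": [0,0,0],"hand": 0.3}])

```text
time: 23.82
tool_pos: [0.4586, 0.3098, 0.0103]
tcp_rot: [0.0, -0.312, 0.95, 0.0]
wrist_force: [-0.7, 1.0, -0.3]
gripper_width: 0.0397
grip_force: 15.0
```

Emit:
arm_command(increments=[{"delta_pos": [0,0,0],"dr": [0,0,0],"hand": 0.3},{"delta_pos": [0,0,-0.03],"dr": [0,0,0],"hand": 0.3},{"delta_pos": [0,0,-0.06],"dr": [0,0,0],"hand": 0.3},{"delta_pos": [0,0,-0.09],"dr": [0,0,0],"hand": 0.3},{"delta_pos": [0,0,-0.115],"dr": [0,0,0],"hand": 0.3}])

```text
time: 24.23
tool_pos: [0.4588, 0.3099, 0.1272]
tcp_rot: [0.001, -0.312, 0.95, 0.0]
wrist_force: [1.1, 0.0, 0.3]
gripper_width: 0.0391
grip_force: 15.0
```

```bash
python3 -c "
from plan import *
print(env.observe()['gripper_width'],env.observe()['grip_force'])
plan((456,136,126,93.1))"
```

```text
0.03912857263110857 14.998527020215988
now [458.8 309.9 127.2] 126.4 t 24.23
 dp mm [105, -138, 1] rz 0.581 rows 5
  -> [456.2 136.5 126.2] 93.1
```

Emit:
arm_command(increments=[{"delta_pos": [0.021,-0.028,0.001],"dr": [0,0,0.116],"hand": 0.3},{"delta_pos": [0.042,-0.055,0.001],"dr": [0,0,0.232],"hand": 0.3},{"delta_pos": [0.063,-0.083,0.001],"dr": [0,0,0.349],"hand": 0.3},{"delta_pos": [0.084,-0.11,0.001],"dr": [0,0,0.465],"hand": 0.3},{"delta_pos": [0.105,-0.138,0.001],"dr": [0,0,0.581],"hand": 0.3}])

```text
time: 24.65
tool_pos: [0.4555, 0.1349, 0.1242]
tcp_rot: [0.0, -0.025, 1.0, 0.0]
wrist_force: [0.8, 0.7, -0.3]
gripper_width: 0.0395
grip_force: 15.0
```

Emit:
arm_command(increments=[{"delta_pos": [0,0,0],"dr": [0,0,0],"hand": 0.3},{"delta_pos": [0,0,0],"dr": [0,0,0],"hand": 0.3},{"delta_pos": [0,0,0],"dr": [0,0,0],"hand": 0.3},{"delta_pos": [0,0,0],"dr": [0,0,0],"hand": 0.3}])

```text
time: 24.98
tool_pos: [0.4559, 0.1378, 0.1242]
tcp_rot: [0.0, -0.028, 1.0, 0.0]
wrist_force: [-0.2, 1.0, 0.6]
gripper_width: 0.0393
grip_force: 15.0
```

```bash
python3 look.py w12
python3 - <<'E'
from look import *
im,P=load("w12"); ht=P[2][2]
hsv=cv2.cvtColor(im,cv2.COLOR_BGR2HSV).astype(int);H,S,V=[hsv[...,i] for i in range(3)]
roi=np.zeros(H.shape,bool);roi[160:325,240:410]=1
print("held bare end / wood");blobs("wrist",im,roi&(H<25)&(S>55)&(V>70),ht+.005,100,P)
print("held cobalt");blobs("wrist",im,roi&(H>100)&(H<132)&(S>80)&(V<110),ht+.005,200,P)
for u in(325,): 
    print([tuple(hsv[v,u]) for v in range(160,330,5)])
print([tuple(hsv[200,u]) for u in range(270,380,4)])
plan((456,136,15,93.1))
E
```

```text
pose [455.9 137.8 124.2] 93.26 24.9833
held bare end / wood
px [324. 222.] [419.6 133.5] [57.2 39.3] 3.3
held cobalt
px [317. 305.] [454.3 133.6] [20.5 19.1] -64.4
px [354. 299.] [453.4 149.3] [22.7  9.3] 3.9
[(np.int64(18), np.int64(42), np.int64(152)), (np.int64(20), np.int64(39), np.int64(151)), (np.int64(16), np.int64(109), np.int64(133)), (np.int64(17), np.int64(105), np.int64(189)), (np.int64(17), np.int64(107), np.int64(188)), (np.int64(14), np.int64(24), np.int64(118)), (np.int64(13), np.int64(26), np.int64(119)), (np.int64(13), np.int64(26), np.int64(118)), (np.int64(17), np.int64(29), np.int64(123)), (np.int64(13), np.int64(26), np.int64(117)), (np.int64(16), np.int64(27), np.int64(125)), (np.int64(20), np.int64(27), np.int64(113)), (np.int64(15), np.int64(24), np.int64(125)), (np.int64(16), np.int64(27), np.int64(121)), (np.int64(16), np.int64(81), np.int64(94)), (np.int64(17), np.int64(85), np.int64(184)), (np.int64(17), np.int64(82), np.int64(183)), (np.int64(17), np.int64(82), np.int64(186)), (np.int64(17), np.int64(84), np.int64(186)), (np.int64(17), np.int64(82), np.i
[... 1307 characters left out ...]
64(127)), (np.int64(14), np.int64(28), np.int64(117)), (np.int64(15), np.int64(27), np.int64(130)), (np.int64(18), np.int64(27), np.int64(113)), (np.int64(15), np.int64(24), np.int64(129)), (np.int64(16), np.int64(27), np.int64(124)), (np.int64(12), np.int64(26), np.int64(126)), (np.int64(17), np.int64(105), np.int64(190)), (np.int64(16), np.int64(113), np.int64(187)), (np.int64(16), np.int64(110), np.int64(183)), (np.int64(18), np.int64(35), np.int64(95)), (np.int64(19), np.int64(42), np.int64(151)), (np.int64(18), np.int64(43), np.int64(149)), (np.int64(18), np.int64(43), np.int64(149))]
now [455.8 137.9 124.2] 93.28 t 25.03
 dp mm [0, -2, 109] rz 0.003 rows 3
  -> [455.9 135.9  15.2] 93.1
```

Run:
```python
from look import *
im,P=load("w12")
w=lambda c,z:(plane("wrist",c,z,P)[:,:2]*1000).round(1)
hsv=cv2.cvtColor(im,cv2.COLOR_BGR2HSV).astype(int)
r=[u for u in range(250,400) if hsv[245,u,1]>70 and hsv[245,u,2]>150 and hsv[245,u,0]<25]; print("tile u",r[0],r[-1])
print("tile near end",w([(325,229)],.121),"edges",w([(r[0],245),(r[-1],245)],.129).tolist())
print("strip near",w([(323,169)],.0115),"row200 edges",w([(281,200),(365,200)],.0115).tolist())
```

```text
tile u 281 365
tile near end [[419.9 134.2]] edges [[426.1, 114.8], [423.9, 152.3]]
strip near [[405.8 132.3]] row200 edges [[430.9, 101.9], [427.3, 165.3]]
```

Emit:
arm_command(increments=[{"delta_pos": [0.0035,-0.001,0.03],"dr": [0,0,0],"hand": 0.3},{"delta_pos": [0.0035,-0.001,0.06],"dr": [0,0,0],"hand": 0.3},{"delta_pos": [0.0035,-0.001,0.085],"dr": [0,0,0],"hand": 0.3},{"delta_pos": [0.0035,-0.001,0.1],"dr": [0,0,0],"hand": 0.3},{"delta_pos": [0.0035,-0.001,0.107],"dr": [0,0,0],"hand": 0.3}])

```text
time: 25.45
tool_pos: [0.4505, 0.1357, 0.0146]
tcp_rot: [-0.002, -0.028, 1.0, -0.001]
wrist_force: [0.9, 0.1, 0.1]
gripper_width: 0.0395
grip_force: 15.0
```

Emit:
arm_command(increments=[{"delta_pos": [0,0,0.001],"dr": [0,0,0],"hand": 0.3},{"delta_pos": [0,0,0.002],"dr": [0,0,0],"hand": 0.3},{"delta_pos": [0,0,0.002],"dr": [0,0,0],"hand": 0.3},{"delta_pos": [0,0,0.002],"dr": [0,0,0],"hand": 0.3}])

```text
time: 25.78
tool_pos: [0.4535, 0.1358, 0.0164]
tcp_rot: [0.001, -0.027, 1.0, 0.001]
wrist_force: [0.1, 1.1, -0.8]
gripper_width: 0.0401
grip_force: 15.0
```

Emit:
arm_command(increments=[{"delta_pos": [0,0,0.002],"dr": [0,0,0],"hand": 0.3},{"delta_pos": [0,0,0.002],"dr": [0,0,0],"hand": 0.3},{"delta_pos": [0,0,0.002],"dr": [0,0,0],"hand": 0.3},{"delta_pos": [0,0,0.002],"dr": [0,0,0],"hand": 0.65},{"delta_pos": [0,0,0.002],"dr": [0,0,0],"hand": 0.65}])

```text
time: 26.2
tool_pos: [0.4527, 0.1352, 0.0135]
tcp_rot: [0.0, -0.027, 1.0, 0.0]
wrist_force: [0.6, 0.7, -0.4]
gripper_width: 0.0468
grip_force: 0.0
```

Emit:
arm_command(increments=[{"delta_pos": [0,0,0],"dr": [0,0,0],"hand": 0.65},{"delta_pos": [0,0,0],"dr": [0,0,0],"hand": 0.65},{"delta_pos": [0,0,-0.03],"dr": [0,0,0],"hand": 0.65},{"delta_pos": [0,0,-0.07],"dr": [0,0,0],"hand": 1},{"delta_pos": [0,0,-0.11],"dr": [0,0,0],"hand": 1}])

```text
time: 26.62
tool_pos: [0.4513, 0.1346, 0.1236]
tcp_rot: [-0.001, -0.027, 1.0, -0.001]
wrist_force: [1.9, -0.2, 0.7]
gripper_width: 0.0636
grip_force: 0.0
```

Emit:
arm_command(increments=[{"delta_pos": [0,0,-0.02],"dr": [0,0,0],"hand": 1},{"delta_pos": [0,0,-0.02],"dr": [0,0,0],"hand": 1},{"delta_pos": [0,0,-0.02],"dr": [0,0,0],"hand": 1}])

```text
time: 26.87
tool_pos: [0.4533, 0.1356, 0.1445]
tcp_rot: [0.001, -0.027, 1.0, 0.001]
wrist_force: [-0.5, -0.0, -0.4]
gripper_width: 0.0815
grip_force: 0.0
```

```bash
python3 look.py w13
python3 - <<'E'
from look import *
im,P=load("w13")
hsv=cv2.cvtColor(im,cv2.COLOR_BGR2HSV).astype(int);H,S,V=[hsv[...,i] for i in range(3)]
roi=np.zeros(H.shape,bool);roi[100:325,240:410]=1
print("cobalt");blobs("wrist",im,roi&(H>95)&(H<132)&(S>50)&(V<110),.018,200,P)
plan((511.3,345.5,150,126))
E
```

```text
pose [453.3 135.6 144.5] 93.11 26.8667
cobalt
px [325. 307.] [524.6 138.6] [35.9 35.1] -87.0
px [323. 241.] [464.1 133.6] [47.3 37.1] 3.1
now [452.2 135.1 142.9] 93.11 t 26.92
 dp mm [-35, 103, -4] rz -0.287 rows 3
 dp mm [-63, 90, -3] rz -0.287 rows 3
  -> [510.8 345.8 149.9] 126.0
```

Emit:
arm_command(increments=[{"delta_pos": [-0.009,0.026,-0.004],"dr": [0,0,-0.072],"hand": 1},{"delta_pos": [-0.018,0.052,-0.004],"dr": [0,0,-0.144],"hand": 1},{"delta_pos": [-0.026,0.077,-0.004],"dr": [0,0,-0.215],"hand": 1},{"delta_pos": [-0.035,0.103,-0.004],"dr": [0,0,-0.287],"hand": 1}])

```text
time: 27.25
tool_pos: [0.4808, 0.2402, 0.1449]
tcp_rot: [-0.002, -0.171, 0.985, -0.001]
wrist_force: [1.5, -0.9, 0.4]
gripper_width: 0.0867
grip_force: 0.0
```

Emit:
arm_command(increments=[{"delta_pos": [-0.016,0.023,-0.003],"dr": [0,0,-0.072],"hand": 1},{"delta_pos": [-0.031,0.045,-0.003],"dr": [0,0,-0.144],"hand": 1},{"delta_pos": [-0.047,0.068,-0.003],"dr": [0,0,-0.215],"hand": 1},{"delta_pos": [-0.063,0.09,-0.003],"dr": [0,0,-0.287],"hand": 1},{"delta_pos": [-0.063,0.09,-0.003],"dr": [0,0,-0.287],"hand": 1}])

```text
time: 27.67
tool_pos: [0.5093, 0.3515, 0.1471]
tcp_rot: [-0.001, -0.313, 0.95, 0.001]
wrist_force: [-1.8, 0.5, -0.3]
gripper_width: 0.087
grip_force: 0.0
```

Emit:
arm_command(increments=[{"delta_pos": [0,0,0],"dr": [0,0,0],"hand": 1},{"delta_pos": [0,0,0],"dr": [0,0,0],"hand": 1},{"delta_pos": [0,0,0],"dr": [0,0,0],"hand": 1}])

```text
time: 27.92
tool_pos: [0.5109, 0.3439, 0.1491]
tcp_rot: [-0.001, -0.308, 0.951, -0.001]
wrist_force: [-0.3, -0.1, 0.8]
gripper_width: 0.0872
grip_force: 0.0
```

```bash
python3 look.py w14
python3 - <<'E'
from look import *
im,P=load("w14")
hsv=cv2.cvtColor(im,cv2.COLOR_BGR2HSV).astype(int);H,S,V=[hsv[...,i] for i in range(3)]
roi=np.zeros(H.shape,bool);roi[60:345,240:410]=1
m=cv2.morphologyEx((roi&(H>40)&(H<85)&(S>50)).astype(np.uint8),cv2.MORPH_OPEN,np.ones((3,3)))
print("green");blobs("wrist",im,m,.012,300,P)
c=max(cv2.findContours(m,0,1)[0],key=cv2.contourArea)[:,0]; print(c.min(0),c.max(0))
top=c[c[:,1]<c[:,1].min()+6]; L,Rr=top[top[:,0].argmin()],top[top[:,0].argmax()]
e=plane("wrist",[L,Rr],.017,P)[:,:2]*1000; print("near end",L,Rr,e.round(1).tolist(),np.linalg.norm(e[1]-e[0]).round(1),"centre",e.mean(0)+108*np.array([np.cos(np.radians(36)),np.sin(np.radians(36))]))
print([int(V[v,326]) for v in range(180,330,3)])
plan((511.3,346,12,126))
E
```

```text
pose [510.9 343.9 149.1] 125.86 27.9167
green
px [326. 216.] [511.1 343.4] [217.6  63.2] 35.9
[286  95] [366 338]
near end [286  97] [366  99] [[442.7, 255.7], [407.6, 306.8]] 62.1 centre [512.50928592 344.72078645]
[120, 120, 116, 119, 119, 119, 67, 75, 110, 121, 121, 122, 86, 96, 98, 99, 94, 97, 98, 96, 96, 97, 95, 93, 121, 120, 110, 120, 123, 121, 123, 122, 123, 122, 122, 119, 124, 121, 123, 123, 124, 78, 79, 121, 122, 113, 81, 77, 78, 79]
now [511.1 344.1 149.5] 125.87 t 27.97
 dp mm [-1, 1, 138] rz -0.002 rows 4
  -> [511.3 345.5  11.5] 126.0
```

Emit:
arm_command(increments=[{"delta_pos": [-0.001,0.001,0.04],"dr": [0,0,-0.001],"hand": 1},{"delta_pos": [-0.001,0.001,0.08],"dr": [0,0,-0.001],"hand": 1},{"delta_pos": [-0.001,0.001,0.11],"dr": [0,0,-0.001],"hand": 1},{"delta_pos": [-0.001,0.001,0.128],"dr": [0,0,-0.001],"hand": 1},{"delta_pos": [-0.001,0.001,0.134],"dr": [0,0,-0.001],"hand": 1}])

```text
time: 28.38
tool_pos: [0.509, 0.3443, 0.0124]
tcp_rot: [-0.003, -0.309, 0.951, -0.001]
wrist_force: [-1.3, 0.5, 0.1]
gripper_width: 0.0869
grip_force: 0.0
```

Emit:
arm_command(increments=[{"delta_pos": [0,0,0.002],"dr": [0,0,0],"hand": 1},{"delta_pos": [0,0,0.003],"dr": [0,0,0],"hand": 1},{"delta_pos": [0,0,0.003],"dr": [0,0,0],"hand": 0.4},{"delta_pos": [0,0,0.003],"dr": [0,0,0],"hand": 0.4},{"delta_pos": [0,0,0.003],"dr": [0,0,0],"hand": 0.4}], force=45)

```text
time: 28.8
tool_pos: [0.5123, 0.3479, 0.0149]
tcp_rot: [0.001, -0.309, 0.951, 0.001]
wrist_force: [0.1, -0.1, 0.0]
gripper_width: 0.074
grip_force: 0.0
```

Emit:
arm_command(increments=[{"delta_pos": [0,0,0],"dr": [0,0,0],"hand": 0.4},{"delta_pos": [0,0,0],"dr": [0,0,0],"hand": 0.4},{"delta_pos": [0,0,0],"dr": [0,0,0],"hand": 0.4},{"delta_pos": [0,0,0],"dr": [0,0,0],"hand": 0.4},{"delta_pos": [0,0,0],"dr": [0,0,0],"hand": 0.4}])

```text
time: 29.22
tool_pos: [0.5114, 0.3472, 0.0134]
tcp_rot: [0.0, -0.309, 0.951, -0.0]
wrist_force: [-0.1, -0.2, 0.8]
gripper_width: 0.0474
grip_force: 45.0
```

```bash
python3 -c "
from plan import *
s=env.observe();print(s['gripper_width'],s['grip_force'],s['wrist_force'])
plan((511.3,346,190,126),(412,-50,190,109),(409.5,-295.6,150,92.7))"
```

```text
0.04738895720015679 44.999465346336365 [-0.14322156 -0.20101018  0.83329223]
now [511.4 347.2  13.4] 126.05 t 29.22
 dp mm [1, -1, -177] rz 0.001 rows 5
  -> [511.2 345.8 190.4] 126.0
 dp mm [104, -87, 0] rz 0.099 rows 4
 dp mm [95, -97, 0] rz 0.099 rows 4
 dp mm [85, -107, 0] rz 0.099 rows 4
  -> [412.5 -50.1 190.4] 109.0
 dp mm [41, -116, 20] rz 0.142 rows 4
 dp mm [25, -120, 20] rz 0.142 rows 4
  -> [ 409.5 -295.7  150.4] 92.7
```

Run:
```python
from look import *
im,P=load("w10")
sh=lambda nm,c,z:print(nm,rect(plane("wrist",c,z,P)))
sh("boss",[(306,215),(347,215),(347,254),(307,254)],.065)
sh("block",[(296,202),(358,202),(356,262),(297,262)],.060)
e=plane("wrist",[(285,91),(369,92)],.047,P)[:,:2]*1000; print(e,e.mean(0)+108*np.array([.999,.047]))
plan((511.3,346,190,126),(450,-50,190,109),(411.5,-295.6,150,92.7))
```

```text
boss (array([ 406.8, -297.1]), array([30.4, 30. ]), 3.2)
block (array([ 406.8, -297.1]), array([47.5, 45.5]), 2.4)
[[ 302.98017388 -332.70744407]
 [ 300.74605508 -270.9408758 ]] [ 409.75511448 -296.74815994]
now [511.4 347.2  13.4] 126.05 t 29.22
 dp mm [1, -1, -177] rz 0.001 rows 5
  -> [511.2 345.8 190.4] 126.0
 dp mm [94, -95, 0] rz 0.099 rows 4
 dp mm [84, -103, 0] rz 0.099 rows 4
 dp mm [74, -112, 0] rz 0.099 rows 4
  -> [449.9 -50.3 190.4] 109.0
 dp mm [58, -110, 20] rz 0.142 rows 4
 dp mm [42, -117, 20] rz 0.142 rows 4
  -> [ 411.6 -296.   150.4] 92.7
```

Emit:
arm_command(increments=[{"delta_pos": [0,0,-0.01],"dr": [0,0,0],"hand": 0.4},{"delta_pos": [0,0,-0.04],"dr": [0,0,0],"hand": 0.4},{"delta_pos": [0,0,-0.075],"dr": [0,0,0],"hand": 0.4},{"delta_pos": [0,0,-0.11],"dr": [0,0,0],"hand": 0.4},{"delta_pos": [0,0,-0.137],"dr": [0,0,0],"hand": 0.4}])

```text
time: 29.63
tool_pos: [0.5114, 0.3472, 0.1528]
tcp_rot: [0.0, -0.309, 0.951, 0.0]
wrist_force: [1.3, 0.4, -3.7]
gripper_width: 0.0477
grip_force: 45.0
```

Emit:
arm_command(increments=[{"delta_pos": [0.019,-0.019,0],"dr": [0,0,0.02],"hand": 0.4},{"delta_pos": [0.038,-0.038,0],"dr": [0,0,0.04],"hand": 0.4},{"delta_pos": [0.056,-0.057,0],"dr": [0,0,0.06],"hand": 0.4},{"delta_pos": [0.075,-0.076,0],"dr": [0,0,0.08],"hand": 0.4},{"delta_pos": [0.094,-0.095,0],"dr": [0,0,0.1],"hand": 0.4}])

```text
time: 30.05
tool_pos: [0.4901, 0.2135, 0.1498]
tcp_rot: [-0.001, -0.261, 0.965, -0.0]
wrist_force: [1.0, -0.0, -3.8]
gripper_width: 0.0477
grip_force: 45.0
```

Emit:
arm_command(increments=[{"delta_pos": [0.017,-0.021,0],"dr": [0,0,0.02],"hand": 0.4},{"delta_pos": [0.034,-0.041,0],"dr": [0,0,0.04],"hand": 0.4},{"delta_pos": [0.05,-0.062,0],"dr": [0,0,0.06],"hand": 0.4},{"delta_pos": [0.067,-0.082,0],"dr": [0,0,0.08],"hand": 0.4},{"delta_pos": [0.084,-0.103,0],"dr": [0,0,0.1],"hand": 0.4}])

```text
time: 30.47
tool_pos: [0.4699, 0.082, 0.1501]
tcp_rot: [-0.0, -0.212, 0.977, 0.0]
wrist_force: [0.9, -0.7, -4.3]
gripper_width: 0.0479
grip_force: 45.0
```

```bash
python3 -c "
from plan import *
s=env.observe();print(s['gripper_width'],s['grip_force'],s['wrist_force'],s['q'].round(2))
plan((440,-125,150,92.7))"
```

```text
0.04792799424084945 44.99804735183716 [ 0.94542729 -0.65804403 -4.32407825] [-0.53 -0.    0.31  1.97  0.    1.17  1.77]
now [469.9  82.  150.1] 114.53 t 30.47
 dp mm [57, -88, 0] rz 0.19 rows 3
 dp mm [39, -97, 0] rz 0.191 rows 3
  -> [ 439.6 -125.2  150.1] 92.7
```

Emit:
arm_command(increments=[{"delta_pos": [0.011,-0.018,0],"dr": [0,0,0.038],"hand": 0.4},{"delta_pos": [0.023,-0.035,0],"dr": [0,0,0.076],"hand": 0.4},{"delta_pos": [0.034,-0.053,0],"dr": [0,0,0.114],"hand": 0.4},{"delta_pos": [0.046,-0.07,0],"dr": [0,0,0.152],"hand": 0.4},{"delta_pos": [0.057,-0.088,0],"dr": [0,0,0.19],"hand": 0.4}])

```text
time: 30.88
tool_pos: [0.4551, -0.0215, 0.1503]
tcp_rot: [0.0, -0.118, 0.993, 0.0]
wrist_force: [0.5, 0.4, -4.8]
gripper_width: 0.0474
grip_force: 45.0
```

Emit:
arm_command(increments=[{"delta_pos": [0.008,-0.019,0],"dr": [0,0,0.038],"hand": 0.4},{"delta_pos": [0.016,-0.039,0],"dr": [0,0,0.076],"hand": 0.4},{"delta_pos": [0.023,-0.058,0],"dr": [0,0,0.115],"hand": 0.4},{"delta_pos": [0.031,-0.078,0],"dr": [0,0,0.153],"hand": 0.4},{"delta_pos": [0.039,-0.097,0],"dr": [0,0,0.191],"hand": 0.4}])

```text
time: 31.3
tool_pos: [0.4403, -0.1257, 0.1503]
tcp_rot: [0.0, -0.022, 1.0, -0.0]
wrist_force: [0.5, -0.5, -4.0]
gripper_width: 0.0476
grip_force: 45.0
```

Emit:
arm_command(increments=[{"delta_pos": [0,0,0],"dr": [0,0,0],"hand": 0.4},{"delta_pos": [0,0,0],"dr": [0,0,0],"hand": 0.4},{"delta_pos": [0,0,0],"dr": [0,0,0],"hand": 0.4},{"delta_pos": [0,0,0],"dr": [0,0,0],"hand": 0.4}])

```text
time: 31.63
tool_pos: [0.4407, -0.1228, 0.1501]
tcp_rot: [-0.0, -0.025, 1.0, 0.0]
wrist_force: [-0.5, 1.2, -4.5]
gripper_width: 0.047
grip_force: 45.0
```

```bash
python3 look.py w15
python3 - <<'E'
from look import *
im,P=load("w15")
hsv=cv2.cvtColor(im,cv2.COLOR_BGR2HSV).astype(int);H,S,V=[hsv[...,i] for i in range(3)]
m=(H>10)&(H<28)&(S>85); m[345:]=0; m[:,260:]=0
blobs("wrist",im,m,.047,1500,P)
g=(H>40)&(H<85)&(S>50); g[330:]=0; blobs("wrist",im,g,P[2][2]+.0036,1500,P)
c=max(cv2.findContours(g.astype(np.uint8),0,1)[0],key=cv2.contourArea)[:,0]; t=c[c[:,1]<c[:,1].min()+5]
e=plane("wrist",[t[t[:,0].argmin()],t[t[:,0].argmax()]],P[2][2]+.0036,P)[:,:2]*1000; print("green near end",t.min(0),t.max(0),e.round(1).tolist())
# left: whole scene; right: buff boss enlarged
b=cv2.resize(im[110:310,0:260],(780,600),interpolation=cv2.INTER_CUBIC); cv2.imwrite("pics/w15c.png",b)
E
```

```text
pose [ 440.7 -122.8  150.1] 92.82 31.6333
px [122. 180.] [ 408.9 -293.3] [213.6  72. ] 2.6
px [323. 194.] [ 392.9 -127.3] [123.2  62.1] 2.8
green near end [251  64] [397  68] [[333.7, -160.8], [330.7, -99.7]]
```

View pics/w15c.png

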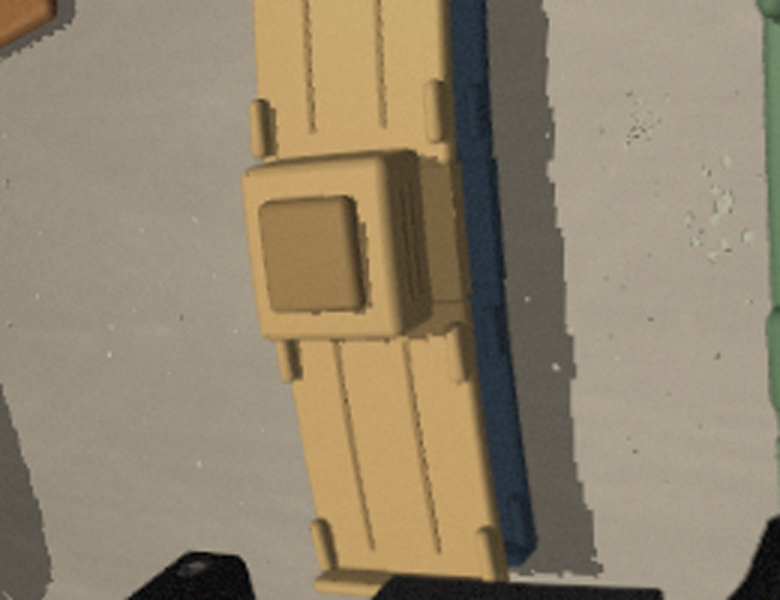

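Run:
```python
from look import *
im,P=load("w15")
f=lambda c:np.array(c)/3.0+[0,110]
for nm,c,z in(("boss",[(258,203),(351,195),(362,310),(270,310)],.065),("block",[(244,169),(385,155),(405,335),(265,340)],.060)):
    print(nm,rect(plane("wrist",f(c),z,P)))
plan((410,-295.6,150,92.7),(410,-295.6,90,92.7))
```

```text
boss (array([ 408.7, -295.3]), array([30.1, 29.4]), -88.5)
block (array([ 409. , -294.6]), array([46.7, 46.3]), 3.1)
now [ 440.8 -122.7  150.1] 92.84 t 31.68
 dp mm [39, -171, 0] rz 0.002 rows 5
  -> [ 410.3 -295.4  150.1] 92.7
 dp mm [0, 0, 60] rz 0.0 rows 2
  -> [ 410.3 -295.4   90.1] 92.7
```

Emit:
arm_command(increments=[{"delta_pos": [0.008,-0.034,0],"dr": [0,0,0.002],"hand": 0.4},{"delta_pos": [0.016,-0.068,0],"dr": [0,0,0.002],"hand": 0.4},{"delta_pos": [0.023,-0.103,0],"dr": [0,0,0.002],"hand": 0.4},{"delta_pos": [0.031,-0.137,0],"dr": [0,0,0.002],"hand": 0.4},{"delta_pos": [0.039,-0.171,0],"dr": [0,0,0.002],"hand": 0.4}])

```text
time: 32.1
tool_pos: [0.4101, -0.2968, 0.1504]
tcp_rot: [0.0, -0.024, 1.0, 0.0]
wrist_force: [0.7, -0.5, -4.8]
gripper_width: 0.0478
grip_force: 45.0
```

Emit:
arm_command(increments=[{"delta_pos": [0,0,0.015],"dr": [0,0,0],"hand": 0.4},{"delta_pos": [0,0,0.03],"dr": [0,0,0],"hand": 0.4},{"delta_pos": [0,0,0.045],"dr": [0,0,0],"hand": 0.4},{"delta_pos": [0,0,0.055],"dr": [0,0,0],"hand": 0.4},{"delta_pos": [0,0,0.06],"dr": [0,0,0],"hand": 0.4}])

```text
time: 32.52
tool_pos: [0.4095, -0.2949, 0.0887]
tcp_rot: [-0.001, -0.024, 1.0, 0.001]
wrist_force: [0.3, -0.7, -4.6]
gripper_width: 0.0477
grip_force: 45.0
```

Emit:
arm_command(increments=[{"delta_pos": [0,0,0],"dr": [0,0,0],"hand": 0.4},{"delta_pos": [0,0,0],"dr": [0,0,0],"hand": 0.4},{"delta_pos": [0,0,0],"dr": [0,0,0],"hand": 0.4},{"delta_pos": [0,0,0],"dr": [0,0,0],"hand": 0.4}])

```text
time: 32.85
tool_pos: [0.4107, -0.2964, 0.0911]
tcp_rot: [0.001, -0.023, 1.0, -0.0]
wrist_force: [-0.7, 0.3, -4.9]
gripper_width: 0.0475
grip_force: 45.0
```

```bash
python3 -c "
from plan import *
plan((409.7,-295.3,73,92.7))"
```

```text
now [ 410.7 -296.4   91.1] 92.67 t 32.85
 dp mm [1, 1, 18] rz -0.001 rows 1
  -> [ 409.6 -295.4   73.1] 92.7
```

Emit:
arm_command(increments=[{"delta_pos": [0.001,0.001,0.004],"dr": [0,0,0],"hand": 0.4},{"delta_pos": [0.001,0.001,0.008],"dr": [0,0,0],"hand": 0.4},{"delta_pos": [0.001,0.001,0.011],"dr": [0,0,0],"hand": 0.4},{"delta_pos": [0.001,0.001,0.013],"dr": [0,0,0],"hand": 0.4},{"delta_pos": [0.001,0.001,0.015],"dr": [0,0,0],"hand": 0.4}])

```text
time: 33.27
tool_pos: [0.4087, -0.295, 0.0748]
tcp_rot: [-0.0, -0.023, 1.0, 0.0]
wrist_force: [-0.0, -1.1, -4.1]
gripper_width: 0.0474
grip_force: 45.0
```

Emit:
arm_command(increments=[{"delta_pos": [0,0,0.001],"dr": [0,0,0],"hand": 0.4},{"delta_pos": [0,0,0.002],"dr": [0,0,0],"hand": 0.4},{"delta_pos": [0,0,0.003],"dr": [0,0,0],"hand": 0.4},{"delta_pos": [0,0,0.003],"dr": [0,0,0],"hand": 0.4},{"delta_pos": [0,0,0.003],"dr": [0,0,0],"hand": 0.4}])

```text
time: 33.68
tool_pos: [0.4088, -0.2952, 0.0733]
tcp_rot: [-0.0, -0.023, 1.0, 0.001]
wrist_force: [-3.6, 2.5, 5.9]
gripper_width: 0.0474
grip_force: 45.0
```

Emit:
arm_command(increments=[{"delta_pos": [0,0,-0.001],"dr": [0,0,0],"hand": 1},{"delta_pos": [0,0,-0.001],"dr": [0,0,0],"hand": 1},{"delta_pos": [0,0,-0.001],"dr": [0,0,0],"hand": 1},{"delta_pos": [0,0,-0.001],"dr": [0,0,0],"hand": 1},{"delta_pos": [0,0,-0.015],"dr": [0,0,0],"hand": 1}])

```text
time: 34.1
tool_pos: [0.4075, -0.2942, 0.0854]
tcp_rot: [-0.002, -0.023, 1.0, 0.001]
wrist_force: [-0.4, 0.7, 0.8]
gripper_width: 0.0727
grip_force: 0.0
```

Emit:
arm_command(increments=[{"delta_pos": [0,0,-0.03],"dr": [0,0,0],"hand": 1},{"delta_pos": [0,0,-0.06],"dr": [0,0,0],"hand": 1},{"delta_pos": [0,0,-0.08],"dr": [0,0,0],"hand": 1},{"delta_pos": [0,0,-0.09],"dr": [0,0,0],"hand": 1},{"delta_pos": [0,0,-0.09],"dr": [0,0,0],"hand": 1}])

```text
time: 34.52
tool_pos: [0.4103, -0.296, 0.1794]
tcp_rot: [0.002, -0.023, 1.0, -0.001]
wrist_force: [-0.5, 0.4, -0.7]
gripper_width: 0.0868
grip_force: 0.0
```

Emit:
arm_command(increments=[{"delta_pos": [0,0.04,0],"dr": [0,0,0],"hand": 1},{"delta_pos": [0,0.08,0],"dr": [0,0,0],"hand": 1},{"delta_pos": [0,0.12,0],"dr": [0,0,0],"hand": 1},{"delta_pos": [0,0.13,0],"dr": [0,0,0],"hand": 1},{"delta_pos": [0,0.13,0],"dr": [0,0,0],"hand": 1}])

```text
time: 34.93
tool_pos: [0.4021, -0.1612, 0.1754]
tcp_rot: [-0.001, -0.026, 1.0, 0.001]
wrist_force: [0.2, -0.1, -0.3]
gripper_width: 0.0873
grip_force: 0.0
```

Emit:
arm_command(increments=[{"delta_pos": [0,0,0],"dr": [0,0,0],"hand": 1},{"delta_pos": [0,0,0],"dr": [0,0,0],"hand": 1},{"delta_pos": [0,0,0],"dr": [0,0,0],"hand": 1}])

```text
time: 35.18
tool_pos: [0.4025, -0.1667, 0.1767]
tcp_rot: [-0.0, -0.022, 1.0, -0.0]
wrist_force: [0.6, 0.3, 0.9]
gripper_width: 0.087
grip_force: 0.0
```

```bash
python3 look.py w16
python3 - <<'E'
from look import *
im,P=load("w16")
def masks(im):
    hsv=cv2.cvtColor(im,cv2.COLOR_BGR2HSV).astype(int); return [hsv[...,i] for i in range(3)]
H,S,V=masks(im)
g=((H>40)&(H<85)&(S>50)); g[345:]=0; g[:,300:]=0
print("wrist green");blobs("wrist",im,g,.077,500,P)
b=((H>10)&(H<28)&(S>85)); b[345:]=0; b[:,280:]=0
print("wrist buff");blobs("wrist",im,b,.047,150,P)
r=((H<9)|(H>172))&(S>140); r[330:]=0; r[:,330:]=0; print("red"); blobs("wrist",im,r,.018,200,P)
t=env.camera("top"); H,S,V=masks(t)
m=(H>40)&(H<85)&(S>50); m[:230]=0;m[350:]=0;m[:,:400]=0; print("top green");blobs("top",t,m,.077,300)
c=(H<12)&(S>110); c[190:]=0; c[:140]=0; c[:,:270]=0;c[:,330:]=0; print("powder");blobs("top",t,c,.01,50)
t0=cv2.imread("pics/top0.png"); H,S,V=masks(t0); c=(H<12)&(S>110); c[190:]=0; c[:140]=0; c[:,:270]=0;c[:,330:]=0; blobs("top",t0,c,.01,50)
s=env.observe(); print(s["wrist_force"],s["gripper_width"])
E
```

```text
pose [ 402.5 -166.7  176.7] 92.5 35.1833
wrist green
px [165. 206.] [ 396.4 -293.9] [195.   67.5] 2.9
wrist buff
px [147. 331.] [ 516.6 -343.5] [44.5 19.6] -49.9
px [ 29. 152.] [ 334.2 -465.8] [104.2  22. ] -76.8
px [207. 194.] [ 382.6 -266.7] [163.2  10. ] 2.5
red
top green
px [461. 269.] [ 475.5 -289.9] [78.3 62.5] 2.3
powder
px [301. 170.] [712.8  81.7] [61.3 57. ] -88.6
px [290. 142.] [776.8 108.1] [105.8  17.5] -88.6
px [301. 170.] [712.8  81.7] [61.3 57. ] -88.6
px [290. 142.] [776.8 108.1] [105.8  17.5] -88.6
[-0.63241126  0.17350946  0.58007749] 0.0871584993384459
```

```bash
python3 -c "
from cell import env
print(env.close_job())"
```

```text
the job is handed in; nothing more can be done
None
```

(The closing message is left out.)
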